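# Fit the charged battery in the data logger

### The arm

A 6-joint arm with a two-finger parallel gripper is mounted at the origin on a cart in front of the work surface, level with it; the furniture and walls round the work are solid. World frame = base frame: x ahead of the robot, y to its left, z up, the work surface at z = 0. Lengths are in m, angles in rad, forces in N, time in s.
With the tool pointing down it reaches from about 0.25 to 0.725 m from the base axis. Payload 4 kg.
Tool frame: the origin (TCP) lies on the centre line of the jaws, within the pads' length; the fingertips stand 22 mm ahead of it and the grasp point (between the pads) lies 3 mm ahead of it (bot.tip_reach is the distance from the TCP to the fingertips, in m); z points along the fingers, y is the line along which they close (so a half turn about z gives the same grasp; the last joint's range is limited). The gripper opens to 85 mm and grips with 20 to 120 N. Pads are 22 mm wide; open, the fingers measure 114 mm over their backs; the gripper's body (76 mm by 85 mm) begins 54 mm behind the grasp point. The pads swing forward as they close: fully open they stand 13 mm farther back than shut.
Start: joints at [-1.113, 0.241, 0.005, 1.335, 0, 1.571], TCP at [0.221, -0.449, 0.222] pointing down, gripper open.
Joint ranges: [-2.72, 2.72], [-1.05, 1.87], [-1.09, 1.28], [-1.99, 2.15], [-1.42, 1.44], [-3.14, 3.14]. Speed limits (rad/s): [2.79, 2.79, 3.14, 3.14, 3.14, 3.14].

### API

Orientations are given as a unit quaternion [x, y, z, w].
In Python, from workcell import bot gives the robot as it stands. The module is installed in compiled form; this text tells all that it offers.
- The arm moves only by the tool apply_moves, never from a script. Its argument "commands" is a list of rows, each a list of 4 numbers: the shift along the tool's x, y, z scaled (see below), then the turn about the tool's z scaled (see below). In form: [[tx, ty, tz, roll], ...]. A call has exactly 5 rows; each row shifts and turns the commanded pose from where the row before left it, along the tool's axes as they then stand; what a row does not reach is not made up. The controller multiplies each number of a shift by 20 mm and each number of a turn by 60 degrees. A row lasts 1/12 s, in which the tool goes at most 41.7 mm and 7.16 degrees, less where a joint would pass 70% of its speed; a pose out of reach is approached as far as the arm can. A call with a number of a shift or a turn outside -1 to 1 is refused whole. A call with a gripper value outside its range is refused whole. "claw" is the closure, from 0 (fully open) to 1 (shut), set as the call begins (left out, the last holds). The fingers move at their own pace and stop on an object; the grip force is fixed at half the most. Time passes only in rows, so rows that do not move let the fingers close, or fill a call up. It gives the time, the measured TCP pose, the force, the opening and the grip force at its end, in the units of the state.
- bot.get_obs(): the state, without advancing time (a new reading comes with each control period).
- bot.camera(name): name is "side" or "top" or "wrist"; returns a dict with "image" (384x512x3 uint8, blue, green, red), "camera_matrix" (3x3 intrinsics, pixels), "R" (3x3) and "t" (3): a world point X has camera coordinates R X + t. Camera axes: x right, y down, z forward; pixel columns grow to the right and rows downward; lengths in m; the calibration is good to about 2 mm. A picture is of the moment at which its call begins. There is no depth.
- bot.job_done(): hands the job in; it is judged then, once.
The state is a dict: "clock": time; "joint_pos": joint angles; "joint_vel": joint speeds; "tau": joint torques, N m; "eef_pos": TCP position; "tool_rot": TCP orientation; "ft_force": force on the tool from outside, world axes, zero at the start; "ft_torque": the same for the moment, N m; "grip_width": finger opening in m; "grasp_force": force on a finger pad.
Only numpy, scipy, OpenCV 4.12 (cv2) and the standard library are available. Lean on these libraries where they do the work, as an engineer would, in place of code of your own. Each camera call takes 0.05 s, during which the arm holds its last target. There are 200 camera calls.

### The job

Take the charged battery pack out of the desk charger and fit it into the battery bay of the data logger that lies on its face, with the pack's label side up: first the thin contact tongue, tilted in under the lip at the end of the bay with the brass contacts, then press the other end down until the spring latch has snapped over the pack's step and the pack lies flat and fully home. Leave the dropper bottles and the small cups standing where they are.

Things in the scene. Friction and masses are not known exactly. Their poses are not given: they have to be found in the camera images.
- pack: Black battery pack 70 x 42 x 16 mm, 0.11 kg, paper label on one large face. Origin: middle of the other, plain face. x: along its length to the contact tongue; y: across; z: out of the label. 16 mm thick from x = -29 to 25 mm; see tongue_end and step_end. At the start it stands in the charger, tongue down, label to the charger's front.
- tongue_end (a point): Middle of the end face of the pack's contact tongue (pack x = 35, z = 4 mm), pack's axes. From pack x = 25 to 35 mm only the 8 mm next to the plain face remain: the tongue.
- step_end (a point): Middle of the pack's other end face (pack x = -35, z = 5 mm), pack's axes. From pack x = -35 to -29 mm only the 10 mm next to the plain face remain: the step that the latch hooks over.
- charger: White desk charger on a grey foot of 92 x 84 mm, 33 mm high, fixed. Origin: centre of its underside, z up; its front, a grey sloping panel with three small dark indicators, looks along -x. In its top an upright slot, 19 mm (x) by 45 mm (y), 20 mm deep, floor 13 mm above the table; 50 mm of the pack stands out.
- logger: Grey hand-held data logger lying on its face, fixed, 168 (x) x 102 (y) mm, its back 27 mm above the table, with rubber corners. Origin: centre of its underside, z up. The open battery bay in its back, 71.5 mm (x) by 45.6 mm (y), is centred on the origin: contacts and lip at its +x end, spring latch at its -x end.
- bay (a point): Centre of the bay floor, 13 mm above the table; x towards contacts and lip, z up. A pack that is home lies on this floor, label up, its top 2 mm above the logger's back.
- latch (a joint): Travel (m) of the black latch slide: 0 closed, up to 0.006 pushed away from the bay; a 1 to 3.5 N spring closes it. Its nose is 18 mm wide, reaches 3.3 mm over the bay, flat underside 10.8 mm above the bay floor; the sloping lead-in above it (top 34.5 mm above the table) lets a pack end pressed down push it back. Thumb piece 37 to 64 mm from the bay's centre.
- dropper_1: Glass dropper bottle with a dark bulb, 32 mm across, 105 mm tall; origin at the centre of its underside, z up. Bystander.
- dropper_4: Brown dropper bottle with a rubber bulb, 32 mm across, 105 mm tall; origin at the centre of its underside, z up. Bystander.
- cup_blue: Clear portion cup, 44 mm across its rim, 33 mm tall, the one nearest the robot; origin at the centre of its underside, z up. Bystander.
- cup_01: Clear portion cup, 44 mm across its rim, 33 mm tall, to the left of the logger; origin at the centre of its underside, z up. Bystander.
- cup_06: Clear portion cup, 44 mm across its rim, 33 mm tall, to the left of the logger; origin at the centre of its underside, z up. Bystander.
- lip (a point): Middle of the lower edge of the lip over the bay's contact end, 10 mm above the bay floor, axes as the logger's. The lip is as wide as the bay and 4 mm thick; the end wall with four brass contacts lies 3.5 mm beyond this edge (logger x = 35.75 mm).
There are look-alikes about, which are no part of the job. What is shaped like the logger but pink is not meant.

How it is judged:
On the way:
1. the pack is lifted clear of the charger (height (world z) of tongue_end above 0.04 m and contact force between pack and charger below 0.01 N), for 0.1 s.
At the end, for the whole second after the job is handed in: The pack rests in the bay, label up and level within 0.05 rad, down on the bay floor within 1.5 mm, within 2.5 mm along and 3 mm across of the bay's centre, its tongue under the lip at the contact end, and the latch closed (below 1.2 mm) over its step (angle between pack's own z axis and vertical below 0.05 rad and x of pack in the frame of bay between -0.0025 and 0.0025 m and y of pack in the frame of bay between -0.003 and 0.003 m and z of pack in the frame of bay between -0.002 and 0.0015 m and x of tongue_end in the frame of bay between 0.033 and 0.038 m and z of step_end in the frame of bay below 0.0065 m and value of joint latch below 0.0012 m and linear speed of pack below 0.01 m/s and angular speed of pack below 0.1 rad/s); the robot touches nothing.
It fails at once if dropper_1 is pushed more than 20 mm or tipped over (distance of dropper_1 from where it was at the start of the episode above 0.02 m or angle between dropper_1's own z axis and vertical above 0.35 rad).
It fails at once if dropper_4 is pushed more than 20 mm or tipped over (distance of dropper_4 from where it was at the start of the episode above 0.02 m or angle between dropper_4's own z axis and vertical above 0.35 rad).
It fails at once if cup_blue is pushed more than 20 mm or tipped over (distance of cup_blue from where it was at the start of the episode above 0.02 m or angle between cup_blue's own z axis and vertical above 0.35 rad).
It fails at once if cup_01 is pushed more than 20 mm or tipped over (distance of cup_01 from where it was at the start of the episode above 0.02 m or angle between cup_01's own z axis and vertical above 0.35 rad).
It fails at once if cup_06 is pushed more than 20 mm or tipped over (distance of cup_06 from where it was at the start of the episode above 0.02 m or angle between cup_06's own z axis and vertical above 0.35 rad).
It also fails if it takes over 58 s, if anything falls off the work surface, if the arm or the gripper's body presses on something with over 40 N, if the wrist force passes 120 N, or if a joint passes its speed limit or range.

## Working session

There is one attempt and no reset: what is moved stays moved. The work goes in short steps, Python scripts to look and compute and a tool call to move; the robot and the scene stay as the last step left them, time stands still between calls to the robot, and variables do not carry over. Pictures are saved under pics/ and viewed, at most 10 in all, crops included, and the job is handed in when it is done.

Besides the shell and the picture viewer there is one more tool, called as name([rows], argument=value, ...), one row to a line, values as JSON. apply_moves: Moves the arm, as the interface text tells. Shifts and turns lie within -1 to 1; 1 stands for 20 mm of shift or 60 degrees of turn. Its arguments: {"type":"object","properties":{"commands":{"type":"array","items":{"type":"array","items":{"type":"number","minimum":-1,"maximum":1}}},"claw":{"type":"number"}},"required":["commands"]}

```bash
mkdir -p pics; cat > h.py <<'E'
import numpy as np, cv2
from workcell import bot
def snap(n,f=None):
    c=bot.camera(n)
    if f: cv2.imwrite('pics/'+f,c['image'])
    np.savez(''+n+'.npz',**c); return c
def load(n): return dict(np.load(''+n+'.npz'))
def ray(c,u,v):
    d=c['R'].T@np.linalg.solve(c['camera_matrix'],np.array([u,v,1.])); return -c['R'].T@c['t'],d
def onz(c,u,v,z):
    o,d=ray(c,u,v); return o+d*(z-o[2])/d[2]
def proj(c,X):
    p=c['camera_matrix']@(c['R']@np.array(X)+c['t']); return p[:2]/p[2]
E
python3 - <<'E'
from h import *
for n in('side','top'):
    c=snap(n,n+'0.png'); print(n,-c['R'].T@c['t'],c['R'][2])
o=bot.get_obs();print(o['eef_pos'],o['tool_rot'],o['clock'],o['grip_width'],bot.tip_reach)
E
```

```text
side [0.05568485 0.70193049 0.60232846] [ 0.41545979 -0.74695128 -0.51909242]
top [ 0.42687473 -0.00828391  1.02218919] [ 0.06625472 -0.00588203 -0.9977854 ]
[ 0.22071577 -0.44798249  0.22088756] [ 9.73920527e-01  2.26887347e-01 -2.16096892e-04 -9.44064732e-04] 0.1 0.08523717854474527 0.022
```

View pics/top0.png

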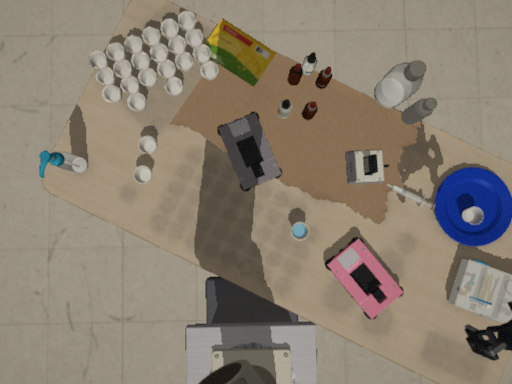

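View pics/side0.png

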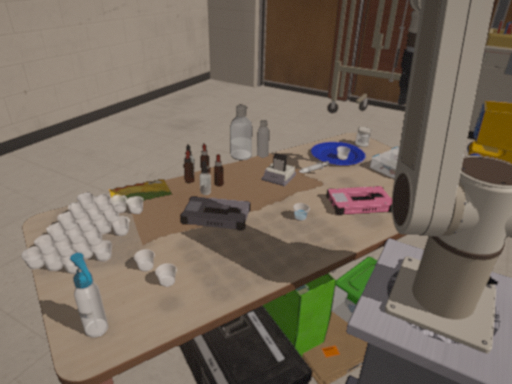

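The top view shows the grey logger at about (250,150), the charger with the pack at (366,166), droppers at (285..325,60..110), the blue cup at (300,230), and the pink look-alike at (365,280). The side view shows the same layout. Next I'll enlarge the logger and charger.

```bash
python3 - <<'E'
from h import *
c=load('top');i=c['image']
a=cv2.resize(i[105:195,210:290],None,fx=5,fy=5,interpolation=cv2.INTER_CUBIC)
b=cv2.resize(i[135:195,335:400],(400,450) if 0 else None,fx=6,fy=6,interpolation=cv2.INTER_CUBIC)
b=cv2.copyMakeBorder(b,0,450-b.shape[0],0,0,cv2.BORDER_CONSTANT)
cv2.imwrite('pics/crop.png',np.hstack([a,b]))
for u,v in((250,150),(366,166)): print(onz(c,u,v,.027))
E
```

```text
[ 0.57890801 -0.00637066  0.027     ]
[ 0.53440145 -0.28893929  0.027     ]
```

View pics/crop.png

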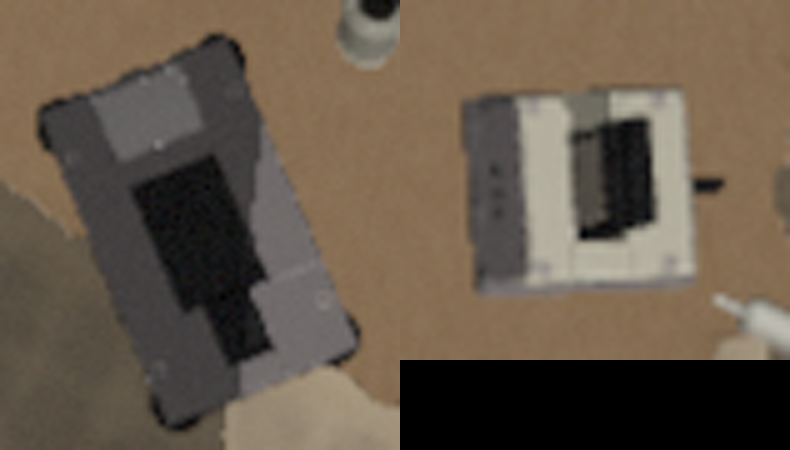

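The crop shows the logger bay with corners near crop (133,190),(213,157),(265,275),(190,310). The latch thumb piece is at the bottom and the contacts are at the upper left. In the charger, the front panel is on the left, so the label faces roughly world +y. I'll work out the coarse poses.

```bash
python3 - <<'E'
from h import *
c=load('top')
P=lambda x,y,z,ox=210,oy=105,s=5: onz(c,ox+(x+.5)/s-.5,oy+(y+.5)/s-.5,z)
q=[P(*p,.027) for p in((133,190),(213,157),(265,275),(190,310))]
for a in q: print('bay',a.round(4))
print('mean',np.mean(q,0).round(4)); d=q[0]+q[1]-q[2]-q[3]; print('ang',np.degrees(np.arctan2(d[1],d[0])))
q=[P(*p,.025) for p in((40,110),(235,38),(355,345),(170,425))]; print('outl',np.mean(q,0).round(4)); d=q[0]+q[1]-q[2]-q[3]; print('ang',np.degrees(np.arctan2(d[1],d[0])))
B=lambda x,y,z:P(x-400,y,z,335,135,6)
for p in((515,98),(683,90),(695,278),(530,290)): print('ch',B(*p,.033).round(4))
for p in((608,125),(648,120),(657,222),(612,235)): print('pk',B(*p,.083).round(4))
for n,p in dict(dr1=(285,108),dr2=(310,110)).items(): print(n,onz(c,*p,.05))
t=snap('wrist','w0.png');print(-t['R'].T@t['t'],t['R'],t['camera_matrix'])
E
```

```text
bay [0.5978 0.0271 0.027 ]
bay [ 0.6134 -0.0124  0.027 ]
bay [ 0.5547 -0.0367  0.027 ]
bay [5.382e-01 2.000e-04 2.700e-02]
mean [ 0.576  -0.0054  0.027 ]
ang 23.40199201015484
outl [ 0.5784 -0.0053  0.025 ]
ang 20.705154063270992
ch [ 0.5712 -0.2588  0.033 ]
ch [ 0.5732 -0.3271  0.033 ]
ch [ 0.4967 -0.329   0.033 ]
ch [ 0.493  -0.2621  0.033 ]
pk [ 0.5528 -0.2816  0.083 ]
pk [ 0.5544 -0.2971  0.083 ]
pk [ 0.5149 -0.299   0.083 ]
pk [ 0.5103 -0.2815  0.083 ]
dr1 [ 0.6757353  -0.09248154  0.05      ]
dr2 [ 0.66979319 -0.15254169  0.05      ]
[ 0.2870327  -0.41596542  0.37419888] [[ 0.44084559 -0.89758224 -0.00113479]
 [-0.85827949 -0.42191147  0.29214214]
 [-0.26270037 -0.1278156  -0.95637424]] [[329.11924413   0.         255.73148861]
 [  0.         329.11924413 193.34957965]
 [  0.           0.           1.        ]]
```

apply_moves([
  [0.87, 0, 0.1, 0],
  [0.87, 0, 0.1, 0],
  [0.87, 0, 0.1, 0],
  [0.87, 0, 0.1, 0],
  [0.87, 0, 0.1, 0],
])

```text
clock: 0.57
eef_pos: [0.2995, -0.4095, 0.2112]
tool_rot: [0.974, 0.227, -0.0, -0.0]
ft_force: [-0.3, 0.2, 0.4]
grip_width: 0.0854
grasp_force: 0.0
```

apply_moves([
  [0.87, 0, 0.1, 0],
  [0.87, 0, 0.1, 0],
  [0.87, 0, 0.1, 0],
  [0.87, 0, 0.1, 0],
  [0.87, 0, 0.1, 0],
])

```text
clock: 0.98
eef_pos: [0.3776, -0.371, 0.2012]
tool_rot: [0.974, 0.227, -0.0, -0.0]
ft_force: [0.4, 0.7, 0.0]
grip_width: 0.0852
grasp_force: 0.0
```

apply_moves([
  [0.87, 0, 0.1, 0],
  [0.87, 0, 0.1, 0],
  [0.87, 0, 0.1, 0],
  [0.87, 0, 0.1, 0],
  [0.87, 0, 0.1, 0],
])

```text
clock: 1.4
eef_pos: [0.4556, -0.3325, 0.1911]
tool_rot: [0.974, 0.227, -0.0, -0.0]
ft_force: [-0.6, 0.7, -0.2]
grip_width: 0.0853
grasp_force: 0.0
```

apply_moves([
  [0.87, 0, 0.1, 0],
  [0.87, 0, 0.1, 0],
  [0.87, 0, 0.1, 0],
  [0.87, 0, 0.1, 0],
  [0.87, 0, 0.1, 0],
])

```text
clock: 1.82
eef_pos: [0.5336, -0.2941, 0.1811]
tool_rot: [0.974, 0.227, -0.0, -0.0]
ft_force: [-0.2, 0.0, -0.1]
grip_width: 0.0851
grasp_force: 0.0
```

apply_moves([
  [0, 0, 0, -0.119],
  [0, 0, 0, -0.119],
  [0, 0, 0, -0.119],
  [0, 0, 0, -0.119],
  [0, 0, 0, -0.119],
])

```text
clock: 2.23
eef_pos: [0.5329, -0.2944, 0.181]
tool_rot: [0.856, 0.517, -0.0, -0.001]
ft_force: [-0.4, -0.7, -0.1]
grip_width: 0.0854
grasp_force: 0.0
```

apply_moves([
  [0, 0, 0, -0.119],
  [0, 0, 0, -0.119],
  [0, 0, 0, -0.119],
  [0, 0, 0, -0.119],
  [0, 0, 0, -0.119],
])

```text
clock: 2.65
eef_pos: [0.5329, -0.2946, 0.1811]
tool_rot: [0.656, 0.755, -0.0, -0.001]
ft_force: [0.2, -0.1, 0.5]
grip_width: 0.0854
grasp_force: 0.0
```

apply_moves([
  [0, 0, 0, -0.119],
  [0, 0, 0, -0.119],
  [0, 0, 0, -0.119],
  [0, 0, 0, -0.119],
  [0, 0, 0, -0.119],
])

```text
clock: 3.07
eef_pos: [0.5329, -0.2945, 0.1811]
tool_rot: [0.393, 0.919, 0.0, -0.001]
ft_force: [0.9, -0.5, 0.4]
grip_width: 0.0854
grasp_force: 0.0
```

apply_moves([
  [0, 0, 0, -0.119],
  [0, 0, 0, -0.119],
  [0, 0, 0, -0.119],
  [0, 0, 0, -0.119],
  [0, 0, 0, -0.119],
])

```text
clock: 3.48
eef_pos: [0.5329, -0.2946, 0.1811]
tool_rot: [0.093, 0.996, 0.0, -0.001]
ft_force: [-0.4, -0.7, 0.8]
grip_width: 0.0855
grasp_force: 0.0
```

apply_moves([
  [0, 0, 0, -0.1],
  [0, 0, 0, -0.1],
  [0, 0, 0, 0],
  [0, 0, 0, 0],
  [0, 0, 0, 0],
])

```text
clock: 3.9
eef_pos: [0.533, -0.2946, 0.1814]
tool_rot: [-0.008, 1.0, 0.0, -0.0]
ft_force: [1.2, 0.1, 0.1]
grip_width: 0.0852
grasp_force: 0.0
```

```bash
python3 - <<'E'
from h import *
t=snap('wrist','w1.png');o=bot.get_obs();print(o['joint_pos'],o['eef_pos'],o['tool_rot'])
print(proj(t,[.5329,-.290,.083]),proj(t,[.5329,-.290,.033]))
E
```

```text
[-5.04996709e-01  4.77341859e-01  2.43664449e-01  1.33745805e+00
 -1.15222261e-05 -5.21143481e-01] [ 0.5330732  -0.29469139  0.18150993] [-8.07329926e-03  9.99967396e-01  7.82140231e-05 -1.50562845e-04]
[262.62969361 191.19077825] [261.61105906 176.14555275]
```

View pics/w1.png

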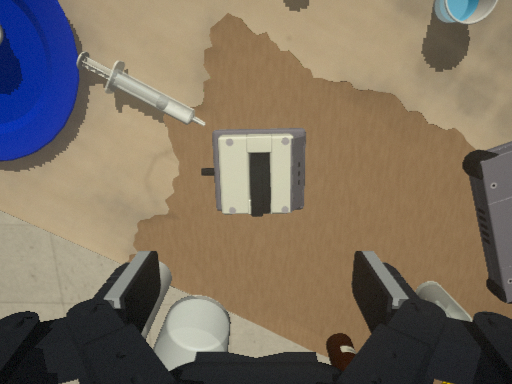

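The wrist view shows the charger with the dark pack at columns 249–271, rows 152–215, and the front panel with its indicators on the right (+y). The grey logger is at the right edge.

```bash
python3 - <<'E'
from h import *
t=load('wrist');i=t['image']
m=(i.max(2)<70).astype(np.uint8); m[:145]=0;m[222:]=0;m[:,:240]=0;m[:,:][:,282:]=0
k=cv2.connectedComponentsWithStats(m);j=1+np.argmax(k[2][1:,4]);print(k[2][j])
c=max(cv2.findContours((k[1]==j).astype(np.uint8),0,2)[0],key=cv2.contourArea)
print(cv2.minAreaRect(c))
for v in range(150,222,8): r=np.where(k[1][v]==j)[0]; print(v,(r.min(),r.max()) if len(r) else 0, i[v,255:262:3].tolist())
for v in(152,165,200,215):
  print(v,[onz(t,u,v,.083).round(4)[:2] for u in(248.5,271.5)])
w=(i.min(2)>150).astype(np.uint8); w[:125]=0;w[225:]=0;w[:,:210]=0;w[:,310:]=0
c=max(cv2.findContours(w,0,2)[0],key=cv2.contourArea); r=cv2.minAreaRect(c);print(r)
for p in cv2.boxPoints(r): print(onz(t,*p,.033).round(4))
E
```

```text
[ 250  153   21   63 1165]
((259.8412170410156, 183.87149047851562), (62.376956939697266, 19.75462532043457), 87.79740142822266)
150 0 [[175, 203, 204], [173, 204, 202], [175, 202, 202]]
158 (np.int64(251), np.int64(268)) [[48, 54, 58], [47, 55, 58], [47, 53, 56]]
166 (np.int64(250), np.int64(269)) [[50, 58, 57], [49, 57, 59], [51, 59, 58]]
174 (np.int64(250), np.int64(269)) [[55, 60, 61], [51, 59, 59], [51, 57, 60]]
182 (np.int64(251), np.int64(269)) [[49, 56, 57], [49, 56, 58], [46, 53, 55]]
190 (np.int64(251), np.int64(269)) [[50, 55, 59], [52, 56, 59], [46, 53, 54]]
198 (np.int64(251), np.int64(269)) [[49, 56, 60], [48, 55, 57], [46, 53, 56]]
206 (np.int64(252), np.int64(269)) [[50, 56, 59], [47, 54, 56], [45, 52, 55]]
214 (np.int64(252), np.int64(262)) [[45, 49, 53], [47, 52, 56], [48, 55, 57]]
152 [array([ 0.5016, -0.3015]), array([ 0.5013, -0.2838])]
165 [array([ 0.5118, -0.3014]), array([ 0.5115, -0.2835])]
200 [array([ 0.5405, -0.3012]), array([ 0.5402, -0.2827])]
215 [array([ 0.5533, -0.3011]), array([ 0.553 , -0.2823])]
((255.0, 173.5), (79.0, 74.0), 90.0)
[ 0.4941 -0.3304  0.033 ]
[ 0.4931 -0.2632  0.033 ]
[ 0.5694 -0.2596  0.033 ]
[ 0.5705 -0.3318  0.033 ]
```

apply_moves([
  [0, 0.13, 0.56, -0.025],
  [0, 0, 0.56, 0],
  [0, 0, 0.56, 0],
  [0, 0, 0.56, 0],
  [0, 0, 0.56, 0],
])

```text
clock: 4.37
eef_pos: [0.5331, -0.2921, 0.1252]
tool_rot: [-0.021, 1.0, -0.0, 0.0]
ft_force: [0.5, -1.1, -0.5]
grip_width: 0.0854
grasp_force: 0.0
```

apply_moves([
  [0, 0, 0.56, 0],
  [0, 0, 0.56, 0],
  [0, 0, 0.56, 0],
  [0, 0, 0.56, 0],
  [0, 0, 0.56, 0],
])

```text
clock: 4.78
eef_pos: [0.5331, -0.2921, 0.0689]
tool_rot: [-0.022, 1.0, -0.0, 0.0]
ft_force: [0.4, -0.6, -0.4]
grip_width: 0.0855
grasp_force: 0.0
```

apply_moves([
  [0, 0, 0, 0],
  [0, 0, 0, 0],
  [0, 0, 0, 0],
  [0, 0, 0, 0],
  [0, 0, 0, 0],
], claw=1)

```text
clock: 5.2
eef_pos: [0.5337, -0.2925, 0.0706]
tool_rot: [-0.022, 1.0, -0.0, 0.001]
ft_force: [-0.6, -0.4, -0.3]
grip_width: 0.0253
grasp_force: 0.0
```

apply_moves([
  [0, 0, 0, 0],
  [0, 0, 0, 0],
  [0, 0, 0, 0],
  [0, 0, 0, 0],
  [0, 0, 0, 0],
])

```text
clock: 5.62
eef_pos: [0.5336, -0.2926, 0.0706]
tool_rot: [-0.022, 1.0, -0.001, 0.001]
ft_force: [-0.1, -0.3, 5.2]
grip_width: 0.0068
grasp_force: 59.0
```

```bash
python3 - <<'E'
from h import *
t=snap('wrist');a=t['image'];s=snap('side')['image']
u,v=proj(load('side'),[.533,-.292,.06]);u,v=int(u),int(v);print(u,v)
b=cv2.resize(s[v-32:v+32,u-32:u+32],(384,384),interpolation=cv2.INTER_CUBIC)
cv2.imwrite('pics/g1.png',np.hstack([a[:, :410],b]));print(bot.get_obs()['grip_width'])
E
```

```text
279 160
0.006820881108027422
```

View pics/g1.png

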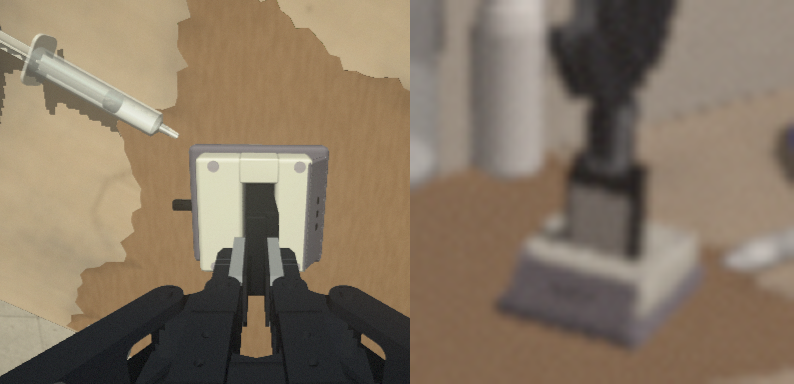

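The wrist view shows the pads closed on the pack's top end. The side crop shows the pack's grey label above the charger and the pads near the top. I'll check the heights by projection.

```bash
python3 - <<'E'
from h import *
s=load('side')
for z in(.033,.049,.066,.077,.083): print(z,[( (proj(s,[x,-.284,z])-[247,128])*6+[410,0]).round() for x in (.512,.533,.554)])
o=bot.get_obs();print(o['ft_force'],o['grasp_force'],o['joint_vel'].round(3))
E
```

```text
0.033 [array([630., 258.]), array([594., 248.]), array([559., 238.])]
0.049 [array([631., 231.]), array([596., 221.]), array([560., 211.])]
0.066 [array([634., 202.]), array([597., 192.]), array([562., 182.])]
0.077 [array([635., 182.]), array([599., 173.]), array([563., 163.])]
0.083 [array([636., 172.]), array([599., 162.]), array([563., 153.])]
[-0.38533122 -0.84224187  6.36281104] 59.129850436002016 [-0.     0.002  0.    -0.001  0.    -0.001]
```

```bash
python3 - <<'E'
from h import *
t=load('wrist')
for z in(.049,.06,.077,.083): print(z,[proj(t,[x,-.2926+dy,z]).round() for x in (.512,.522,.5336) for dy in(-.008,.008)])
print(-t['R'].T@t['t'])
s=load('side');i=s['image'][128:192,247:311]
print(i[20:45,30].tolist())
print(i[20:45,34].tolist())
E
```

```text
0.049 [array([244., 193.]), array([273., 194.]), array([244., 210.]), array([272., 211.]), array([243., 229.]), array([271., 230.])]
0.06 [array([244., 199.]), array([274., 200.]), array([243., 217.]), array([273., 218.]), array([242., 237.]), array([272., 238.])]
0.077 [array([242., 210.]), array([276., 211.]), array([242., 229.]), array([275., 231.]), array([241., 251.]), array([273., 252.])]
0.083 [array([242., 214.]), array([277., 216.]), array([241., 234.]), array([275., 236.]), array([240., 257.]), array([274., 258.])]
[ 0.45885691 -0.29619392  0.22375335]
[[44, 45, 51], [38, 43, 47], [47, 48, 53], [41, 44, 49], [44, 47, 51], [46, 47, 51], [55, 55, 59], [61, 63, 68], [51, 53, 58], [35, 36, 42], [43, 44, 51], [64, 70, 76], [87, 94, 103], [95, 101, 110], [93, 99, 108], [92, 99, 108], [92, 99, 108], [91, 99, 108], [92, 99, 107], [90, 99, 108], [95, 102, 111], [111, 120, 129], [135, 147, 155], [147, 159, 168], [140, 152, 161]]
[[67, 67, 71], [69, 70, 75], [71, 72, 76], [71, 71, 76], [74, 74, 78], [75, 77, 81], [81, 82, 87], [82, 83, 86], [70, 72, 76], [46, 49, 53], [35, 38, 42], [37, 41, 47], [60, 65, 72], [83, 89, 99], [93, 99, 108], [92, 98, 108], [95, 100, 109], [92, 100, 109], [92, 99, 107], [91, 97, 107], [88, 95, 103], [92, 99, 108], [106, 114, 123], [132, 143, 152], [147, 159, 168]]
```

The image evidence puts the real fingertips about 28 mm higher than I assumed, so they're gripping only the 10 mm step. I'll open, go lower and grip again.

apply_moves([
  [0, 0, 0, 0],
  [0, 0, 0, 0],
  [0, 0, 0, 0],
  [0, 0, 0, 0],
  [0, 0, 0, 0],
], claw=0.3)

```text
clock: 6.13
eef_pos: [0.5328, -0.2919, 0.0692]
tool_rot: [-0.022, 1.0, 0.0, -0.0]
ft_force: [0.8, 0.0, 0.5]
grip_width: 0.0599
grasp_force: 0.0
```

apply_moves([
  [0, 0, 0, 0],
  [0, 0, 0.25, 0],
  [0, 0, 0.25, 0],
  [0, 0, 0.25, 0],
  [0, 0, 0, 0],
])

```text
clock: 6.55
eef_pos: [0.532, -0.2915, 0.0529]
tool_rot: [-0.022, 1.0, 0.001, -0.001]
ft_force: [0.4, 0.0, -0.2]
grip_width: 0.0596
grasp_force: 0.0
```

```bash
python3 - <<'E'
from h import *
t=snap('wrist');a=t['image'];s=snap('side')['image']
b=cv2.resize(s[128:192,247:311],(384,384),interpolation=cv2.INTER_CUBIC)
cv2.imwrite('pics/g2.png',np.hstack([a[:, :410],b]));o=bot.get_obs();print(o['grip_width'],o['eef_pos'],o['ft_force'])
E
```

```text
0.05973737014048992 [ 0.53264614 -0.29188102  0.05400016] [0.30283249 0.61657107 0.10286943]
```

View pics/g2.png

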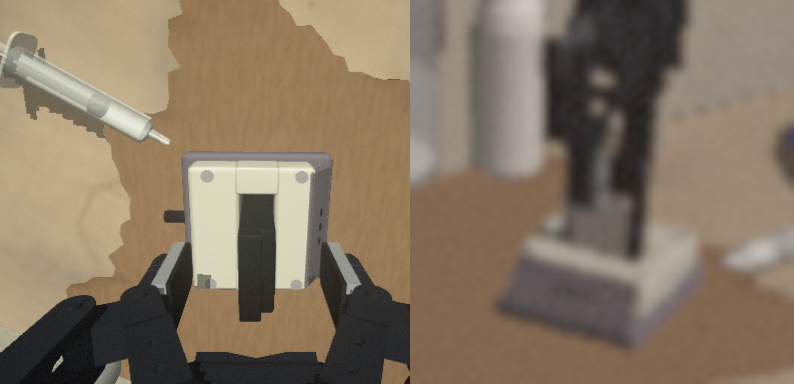

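Now the fingers flank the pack with its step visible between them (columns 238–275). Closing.

apply_moves([
  [0, 0, 0, 0],
  [0, 0, 0, 0],
  [0, 0, 0, 0],
  [0, 0, 0, 0],
  [0, 0, 0, 0],
], claw=1)

```text
clock: 7.07
eef_pos: [0.5334, -0.2921, 0.0551]
tool_rot: [-0.022, 1.0, -0.0, 0.0]
ft_force: [-0.6, 0.4, 1.5]
grip_width: 0.0146
grasp_force: 58.9
```

apply_moves([
  [0, 0, 0, 0],
  [0, 0, 0, 0],
  [0, 0, 0, 0],
  [0, 0, 0, 0],
  [0, 0, 0, 0],
])

```text
clock: 7.48
eef_pos: [0.5334, -0.2921, 0.0551]
tool_rot: [-0.022, 1.0, -0.0, 0.0]
ft_force: [0.4, 1.5, 3.2]
grip_width: 0.0142
grasp_force: 59.1
```

```bash
python3 - <<'E'
from h import *
t=snap('wrist','g3.png');a=t['image'];s=snap('side')['image']
b=cv2.resize(s[128:192,247:311],(384,384),interpolation=cv2.INTER_CUBIC)
cv2.imwrite('pics/g3.png',np.hstack([a[:, :410],b]));o=bot.get_obs();print(o['grip_width'],o['eef_pos'],o['ft_force'])
E
```

```text
0.014360747915677253 [ 0.53342031 -0.29215968  0.0551224 ] [0.62058348 1.82913383 4.22723998]
```

View pics/g3.png

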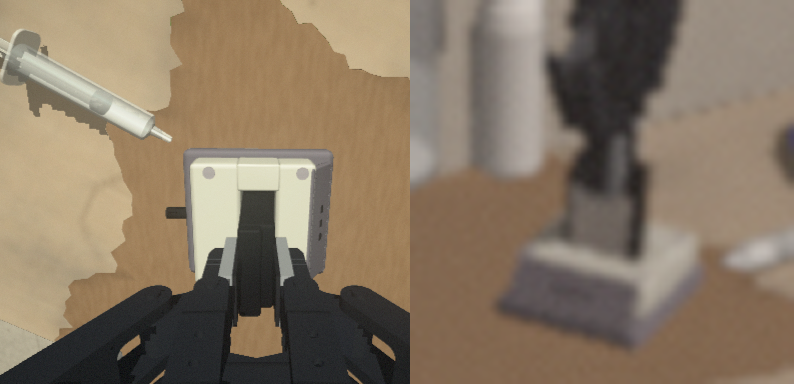

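The grip now reads 14.4 mm, which is the pack's body thickness. Lifting and moving across.

apply_moves([
  [0, 0, -0.3, 0],
  [0, 0, -0.6, 0],
  [0, 0, -0.8, 0],
  [0, 0, -0.8, 0],
  [0, 0, -0.8, 0],
])

```text
clock: 8.0
eef_pos: [0.5322, -0.292, 0.1204]
tool_rot: [-0.022, 1.0, 0.0, -0.001]
ft_force: [-0.6, -0.4, -1.3]
grip_width: 0.0143
grasp_force: 58.5
```

apply_moves([
  [-0.2, 0.5, 0, 0],
  [-0.25, 0.8, 0, 0],
  [-0.26, 0.97, 0, 0],
  [-0.26, 0.97, 0, 0],
  [-0.26, 0.97, 0, 0],
])

```text
clock: 8.42
eef_pos: [0.5532, -0.2053, 0.1191]
tool_rot: [-0.022, 1.0, 0.0, -0.001]
ft_force: [0.3, 0.4, -0.9]
grip_width: 0.0142
grasp_force: 58.6
```

apply_moves([
  [-0.26, 0.97, 0, 0],
  [-0.26, 0.97, 0, 0],
  [-0.26, 0.97, 0, 0],
  [-0.26, 0.97, 0, 0],
  [-0.26, 0.97, 0, 0],
])

```text
clock: 8.83
eef_pos: [0.5748, -0.1071, 0.1191]
tool_rot: [-0.022, 1.0, 0.0, -0.001]
ft_force: [0.2, 0.4, -0.6]
grip_width: 0.0144
grasp_force: 58.6
```

apply_moves([
  [-0.26, 0.97, 0, 0],
  [-0.26, 0.97, 0, 0],
  [-0.26, 0.97, 0, 0],
  [-0.26, 0.97, 0, 0],
  [-0.26, 0.97, 0, 0],
])

```text
clock: 9.25
eef_pos: [0.5964, -0.0091, 0.1191]
tool_rot: [-0.022, 1.0, 0.0, -0.001]
ft_force: [-0.2, 0.1, -0.8]
grip_width: 0.0147
grasp_force: 58.6
```

apply_moves([
  [0, 0, 0, 0.112],
  [0, 0, 0, 0.112],
  [0, 0, 0, 0.112],
  [0, 0, 0, 0.112],
  [0, 0, 0, 0.112],
])

```text
clock: 9.67
eef_pos: [0.5963, -0.01, 0.119]
tool_rot: [0.27, 0.963, -0.0, -0.001]
ft_force: [-0.6, 0.6, -1.4]
grip_width: 0.0143
grasp_force: 58.6
```

apply_moves([
  [0, 0, 0, 0.112],
  [0, 0, 0, 0.112],
  [0, 0, 0, 0.112],
  [0, 0, 0, 0.112],
  [0, 0, 0, 0.112],
])

```text
clock: 10.08
eef_pos: [0.5962, -0.0101, 0.119]
tool_rot: [0.537, 0.843, -0.001, -0.001]
ft_force: [0.1, 0.3, -1.3]
grip_width: 0.0145
grasp_force: 58.6
```

```bash
python3 - <<'E'
from h import *
t=snap('wrist');a=t['image'];s=snap('side')['image']
o=bot.get_obs();e=o['eef_pos']
u,v=proj(load('side'),e).astype(int)
b=cv2.resize(s[v-20:v+60,u-40:u+15],(264,384),interpolation=cv2.INTER_CUBIC)
cv2.imwrite('pics/c1.png',np.hstack([a,b]));print(u,v,o['grip_width'],e,o['tool_rot'],o['ft_force'])
E
```

```text
209 174 0.014526796754370878 [ 0.59633796 -0.01019383  0.11918149] [ 5.34590801e-01  8.45110046e-01 -6.85910959e-04 -1.10219296e-03] [-0.0425225  -0.59783259 -1.84056023]
```

View pics/c1.png

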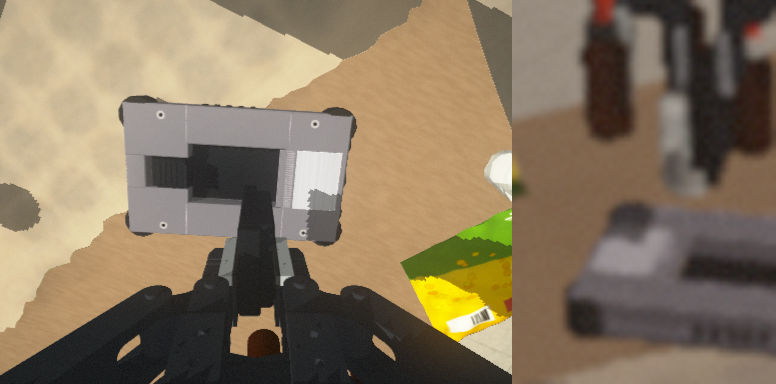

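The wrist view shows the held pack over the logger. The bay corners are near (190,144),(281,149),(188,200), with the latch on the left at (165,172) and the lip, contacts and white plate on the right. Now measuring the logger from this view.

```bash
python3 - <<'E'
from h import *
t=load('wrist');g=cv2.cvtColor(t['image'],cv2.COLOR_BGR2GRAY)
p=np.array([(190,144),(281,149),(277,207),(188,200),(160,114),(315,124),(304,233),(163,225)],np.float32).reshape(-1,1,2)
r=cv2.cornerSubPix(g,p.copy(),(4,4),(-1,-1),(3,50,.01)).reshape(-1,2)
W=np.array([onz(t,*q,.027)[:2] for q in r])
for a,b in zip(r,W): print(a,b.round(4))
d=W[1]-W[0];f=W[5]-W[4];h=W[6]-W[7];k=W[4]-W[7]
for q in(d,f,h,k): print(np.degrees(np.arctan2(q[1],q[0])),np.hypot(*q))
# profile rows
for u in(150,215,250): print('col',u,g[90:250:1,u].tolist()) if 0 else None
print('screws mean',W[4:].mean(0))
for x,y in((0,0),(32.25,0)):
  print('dropper',onz(t,262,335,.1))
e=bot.get_obs()['eef_pos']
print(g[172,120:300].tolist()); print(g[90:245,215].tolist())
for n,z in(('packbot',.077),):
  pass
E
```

```text
[187.43414 143.20332] [0.5329 0.0025]
[279.61838 148.47757] [0.5969 0.028 ]
[277. 207.] [ 0.6155 -0.0145]
[187.34534 202.2032 ] [ 0.5499 -0.0407]
[160.3456  114.54796] [0.5074 0.0136]
[314.52563  124.212166] [0.6122 0.0548]
[302.1107  232.43672] [ 0.6434 -0.0255]
[163.46396 224.97142] [ 0.5396 -0.0668]
21.695245358092045 0.06888276930236598
21.44860963448243 0.1126069622524111
21.700136090655967 0.11179450152857445
111.77821517960204 0.08658032829636275
screws mean [ 0.57565884 -0.00595768]
dropper [ 0.62932005 -0.07400381  0.1       ]
dropper [ 0.62932005 -0.07400381  0.1       ]
[196, 200, 199, 199, 201, 199, 191, 170, 157, 155, 154, 153, 156, 151, 153, 150, 150, 150, 149, 152, 149, 151, 150, 148, 128, 102, 83, 74, 73, 74, 74, 79, 69, 61, 57, 54, 61, 59, 60, 56, 48, 56, 54, 58, 56, 48, 50, 55, 56, 57, 47, 45, 57, 55, 58, 52, 49, 51, 50, 48, 53, 50, 49, 53, 55, 53, 41, 42, 39, 42, 38, 39, 37, 39, 45, 44, 41, 37, 40, 39, 40, 41, 40, 44, 41, 40, 42, 37, 39, 41, 38, 37, 37, 36, 35, 35, 38, 46, 45, 46, 49, 48, 46, 45, 41, 48, 47, 48, 47, 48, 50, 47, 50, 50, 47, 51, 47, 46, 45, 50, 47, 4
[... 272 characters left out ...]
 191, 191, 192, 191, 188, 191, 187, 188, 192, 193, 187, 121, 74, 102, 146, 151, 153, 157, 156, 154, 157, 156, 156, 157, 155, 153, 153, 152, 153, 153, 153, 153, 155, 150, 153, 156, 153, 152, 150, 152, 151, 149, 152, 150, 151, 150, 151, 152, 149, 150, 149, 127, 84, 42, 46, 52, 53, 53, 50, 53, 52, 55, 52, 51, 50, 51, 52, 50, 47, 52, 49, 49, 49, 43, 41, 37, 35, 36, 39, 35, 36, 34, 38, 41, 37, 39, 37, 38, 38, 36, 40, 39, 34, 33, 35, 35, 42, 47, 48, 47, 45, 45, 45, 45, 56, 83, 87, 90, 91, 89, 99, 136, 146, 147, 147, 145, 145, 143, 146, 146, 146, 146, 145, 147, 147, 145, 147, 146, 147, 150, 146, 146, 147, 146, 145, 145, 148, 147, 147, 148, 149, 148, 148, 144, 158, 161, 162, 161, 161, 162, 160, 158]
```

apply_moves([
  [0, 0, 0, 0.0625],
  [0.3, 0.1, 0, 0],
  [0.24, 0, 0, 0],
  [0, 0, 0, 0],
  [0, 0, 0, 0],
])

```text
clock: 10.6
eef_pos: [0.5949, 0.0007, 0.1205]
tool_rot: [0.561, 0.828, -0.0, -0.0]
ft_force: [0.2, -0.4, -1.5]
grip_width: 0.0146
grasp_force: 58.6
```

apply_moves([
  [0, 0, 0.4, 0],
  [0, 0, 0.4, 0],
  [0, 0, 0.4, 0],
  [0, 0, 0.2, 0],
  [0, 0, 0, 0],
])

```text
clock: 11.02
eef_pos: [0.5939, -0.0002, 0.0906]
tool_rot: [0.562, 0.827, -0.001, -0.002]
ft_force: [-0.0, 0.3, -1.0]
grip_width: 0.0143
grasp_force: 58.6
```

```bash
python3 - <<'E'
from h import *
o=bot.get_obs();print(o['eef_pos'],o['tool_rot'])
c=np.array([.5752,-.0057]);a=np.radians(21.65);u=np.array([np.cos(a),np.sin(a)]);v=np.array([-u[1],u[0]])
d=o['eef_pos'][:2]-c;print('bay',d@u,d@v, 'yaw',2*np.degrees(np.arctan2(o['tool_rot'][1],o['tool_rot'][0])))
E
```

```text
[ 5.93860485e-01 -1.75077045e-04  9.05992054e-02] [ 0.5622643   0.82695555 -0.00102478 -0.00152061]
bay 0.019382420458069684 -0.001749354148284141 yaw 111.57479985565854
```

apply_moves([
  [0.03, 0, 0.3, 0],
  [0, 0, 0.3, 0],
  [0, 0, 0.3, 0],
  [0, 0, 0.3, 0],
  [0, 0, 0.2, 0],
])

```text
clock: 11.43
eef_pos: [0.596, 0.0013, 0.0655]
tool_rot: [0.562, 0.827, 0.001, 0.001]
ft_force: [-1.1, 3.3, 1.2]
grip_width: 0.0141
grasp_force: 59.5
```

apply_moves([
  [0, 0, 0.1, 0],
  [0, 0, 0.1, 0],
  [0, 0, 0.05, 0],
  [0, 0, 0.05, 0],
  [0, 0, 0, 0],
])

```text
clock: 11.85
eef_pos: [0.5946, 0.001, 0.0583]
tool_rot: [0.562, 0.827, 0.0, -0.001]
ft_force: [-1.5, 3.1, -1.7]
grip_width: 0.0143
grasp_force: 59.4
```

apply_moves([
  [0.04, 0, 0.05, 0],
  [0, 0, 0.05, 0],
  [0, 0, 0.05, 0],
  [0, 0, 0, 0],
  [0, 0, 0, 0],
])

```text
clock: 12.27
eef_pos: [0.5947, 0.0012, 0.0555]
tool_rot: [0.562, 0.827, -0.0, -0.0]
ft_force: [0.1, 1.9, -1.4]
grip_width: 0.0142
grasp_force: 59.3
```

```bash
python3 - <<'E'
from h import *
t=snap('wrist');a=t['image']
o=bot.get_obs();e=o['eef_pos'];s=snap('side')['image']
u,v=proj(load('side'),e).astype(int)
b=cv2.resize(s[v-30:v+50,u-40:u+15],(264,384),interpolation=cv2.INTER_CUBIC)
cv2.imwrite('pics/d1.png',np.hstack([a,b]));print(e,o['ft_force'])
E
```

```text
[0.59471965 0.00122469 0.05551601] [-0.13500629  2.27535861 -2.21330231]
```

View pics/d1.png

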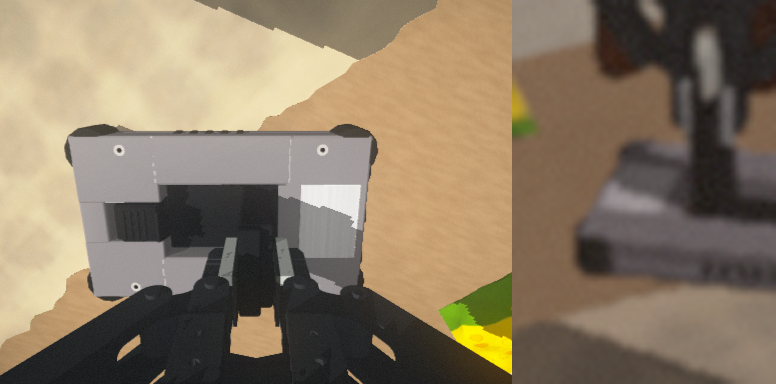

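The wrist and side views show the pack standing upright in the bay near the lip. Next I'll open the fingers partway, lower a little, and tip the pack toward the latch with the lip-side finger.

apply_moves([
  [0, 0, 0, 0],
  [0, 0, 0, 0],
  [0, 0, 0, 0],
  [0, 0, 0, 0],
  [0, 0, 0, 0],
], claw=0.35)

```text
clock: 12.78
eef_pos: [0.595, 0.001, 0.056]
tool_rot: [0.562, 0.827, 0.0, 0.0]
ft_force: [-0.3, -0.2, -0.5]
grip_width: 0.0553
grasp_force: 0.1
```

apply_moves([
  [0, 0, 0.2, 0],
  [0, 0, 0.2, 0],
  [0, -0.2, 0, 0],
  [0, -0.2, 0, 0],
  [0, -0.2, 0, 0],
])

```text
clock: 13.2
eef_pos: [0.5828, -0.0033, 0.0474]
tool_rot: [0.562, 0.827, -0.0, -0.0]
ft_force: [-0.2, -0.5, 0.6]
grip_width: 0.0555
grasp_force: 0.0
```

apply_moves([
  [0, -0.2, 0, 0],
  [0, -0.2, 0, 0],
  [0, -0.2, 0, 0],
  [0, -0.2, 0, 0],
  [0, -0.2, 0, 0],
])

```text
clock: 13.62
eef_pos: [0.5646, -0.0107, 0.0478]
tool_rot: [0.562, 0.827, 0.0, 0.0]
ft_force: [-0.1, 0.6, 0.0]
grip_width: 0.0553
grasp_force: 0.0
```

```bash
cat > crop.py <<'E'
from h import *
import sys
t=snap('wrist');a=t['image']
o=bot.get_obs();e=o['eef_pos'];s=snap('side')['image']
u,v=proj(load('side'),[.575,-.005,.04]).astype(int)
b=cv2.resize(s[v-40:v+40,u-35:u+20],(264,384),interpolation=cv2.INTER_CUBIC)
cv2.imwrite('pics/'+sys.argv[1],np.hstack([a,b]));print(e,o['ft_force'],o['grip_width'])
E
python3 crop.py e1.png; python3 - <<'E'
from h import *
g=cv2.cvtColor(load('wrist')['image'],cv2.COLOR_BGR2GRAY)
for v in range(150,340,12): print(v,' '.join('%3d'%x for x in g[v:v+3,60:400:10].mean(0)))
E
```

```text
[ 0.5636342  -0.01095182  0.04768043] [-1.36177968 -0.16293843 -0.11749096] 0.05542258521960302
150 190 195 195 203 210 210  73 160 160 158 158 209 174 156 155 159 155 155 155 156 154 155 154 154 155 154 155 153 154 153 155 153 159 203
162 193 197 195 200 208 209 124 159 157 158 157 156 158 155 154 170 155 154 154 153 153 154 154 154 153 154 154 153 151 152 153 153 153 154
174 196 195 200 206 204 204 206 156 157 158 155 155 155 155 154 198 151 152 151 152 151 152 152 152 151 152 151 150 151 151 153 154 154 154
186 206 207 207 202 199 197 202 157 156 155 155 152 153 154 151 160 125 124 121 121 122 117 118 116 116 112 114 114 125 154 153 161 163 161
198 208 207 206 199 201 200 200 156 154 153 154 152 150 152 151 151  44  45  43  49  50  49  50  49  38  42  40  45 151 150 153 232 230 228
210 209 206 211 202 199 197 199 189 154 152  77  56  50  48  47  41  37  38  36  45  46  45  43  37  36  35 102  42  89  93 181 231 230 227
222 199 205 211 209 200 198 199 204 153 149  75  51  51  50  42  49  33  36  35  32  42  45  33  32  35  37 113  40  91  91 135 139 140 227
234 198 201 196 206 213 
[... 535 characters left out ...]

282 206 209 209 214 216 186 165 164 146  46 124 114  38  35 148 147 150 149 150 150 150  82  36  34  31  30  34  48 166 151  41  79  87  87
294 207 213 104  43  91 158 157  44  55  43  41  38  31  37 147 149 149 149 149 148 149  68  39  37  35  35  37  33  48  44  52  38  41  85
306  81  40  53  40  33  35  33  41  40  38  38  41  31 153 164 162 160 159 167 162 162  88  42  39  37 145 161  34  39  38  35  31  37  34
318  35  37  37  27  27  30  31  38  33  33  36  39  32 162 161 162 165 166 159 163 161  90  40  39 129 159 156  35  42  42  34  33  31  33
330  33  34  28  26  32  34  33  36  37  38  35  34  42 160 162 158 161 159 162 162 157 162 162 159 161 157 159  87  42  43  34  38  38  36
```

apply_moves([
  [0, -0.15, 0, 0],
  [0, -0.15, 0, 0],
  [0, -0.15, 0, 0],
  [0, 0, 0, 0],
  [0, 0, 0, 0],
])

```text
clock: 14.13
eef_pos: [0.5564, -0.0139, 0.0477]
tool_rot: [0.562, 0.827, -0.0, -0.0]
ft_force: [-0.4, -0.1, 0.4]
grip_width: 0.0554
grasp_force: 0.0
```

```bash
python3 crop.py e2.png; python3 - <<'E'
from h import *
g=cv2.cvtColor(load('wrist')['image'],cv2.COLOR_BGR2GRAY)
for v in range(186,340,12): print(v,' '.join('%3d'%x for x in g[v:v+3,100:400:10].mean(0)))
E
```

```text
[ 0.55662078 -0.01380011  0.04770443] [ 0.92242158 -0.06838133  0.03259202] 0.055463225638007124
186 187 185 182 184 185 146 143 141 140 141 141 140 140 119 114 113 115 116 116 115 114 113 114 113 113 114 120 141 147 148
198 188 185 184 187 184 143 141 141 140 140 139 139 139  74  41  43  44  41  44  43  45  39  42  48  51  51 140 193 218 219
210 193 186 184 183 187 144 142 124  48  47  42  44  42  44  47  46  48 104 172 179  52  42  39  42  49  63 140 194 217 221
222 197 188 182 184 188 145 139 139  53  48  43  44  41 169 181 182 176 166 179 178  43  47  40  45  47 108 140 193 218 221
234 188 196 198 196 196 146 142 137  69  46  38  46  42 161 177 174 181 177 177 181  42  62  36  46  45 132 150  86 128 128
246 183 190 201 202 200 157 136 133 114  40  39  35  34 105 127 130 131 132 135 131  40  50  45 114  36 132 170  83 129 129
258 179 191 201 203 204 191  47 104 114  36  36  33  34  72 130 135 136 135 134 135  40  71  48 106 115  41  82  98 126 125
270 191 199 203 206 208 147  44 114  38  33  41  41  36  50 133 132 132  72  49  80  83  84  37  44 113  41  54  79  82 134
282 200 201 202 150 151  45 112 105  33  33  41  47  36  41  84 139 138 139 139 140  84  82  35  45 153 142  40  71  80  76
294  85 205 146  42  50  41  40  36  30  32  77 137 136 145 138 138 137 139 139 137 136 136  40  37  46  42  46  36  39  82
306  30  31  33  37  37  39  37  36  30 143 147 148 150 149 147 152 151 152 149 153 147 147 148  32  36  34  32  33  30  32
318  29  28  26  33  35  31  31  35  29 146 148 151 149 151 153 145 154 149 150 147 149 148 146  36  39  37  30  32  30  29
330  28  28  31  32  28  32  33  33  37 147 148 149 148 150 148 148 150 146 150 150 148 150 146  79  36  39  35  36  32  32
```

The pack has tipped label-up and is leaning on the latch-side finger: the bright label is at columns 230–300. Raising the fingers to let it settle down.

apply_moves([
  [0, -0.2, -0.2, 0],
  [0, -0.2, -0.2, 0],
  [0, -0.2, -0.2, 0],
  [0, -0.2, -0.2, 0],
  [0, -0.2, -0.3, 0],
])

```text
clock: 14.65
eef_pos: [0.5373, -0.0213, 0.0701]
tool_rot: [0.562, 0.827, -0.0, -0.0]
ft_force: [0.4, 0.4, -0.1]
grip_width: 0.0558
grasp_force: 0.0
```

apply_moves([
  [0, 0, -0.5, 0],
  [0, 0, -0.8, 0],
  [0, 0, -0.8, 0],
  [0, 0, 0, 0],
  [0, 0, 0, 0],
])

```text
clock: 15.07
eef_pos: [0.5392, -0.0212, 0.1134]
tool_rot: [0.562, 0.827, 0.001, 0.002]
ft_force: [-0.3, -0.3, -0.7]
grip_width: 0.0555
grasp_force: 0.0
```

```bash
python3 crop.py f1.png
```

```text
[ 0.53829833 -0.02116679  0.11226473] [-0.36134659  0.35393931  0.24393312] 0.0554079267807382
```

View pics/f1.png

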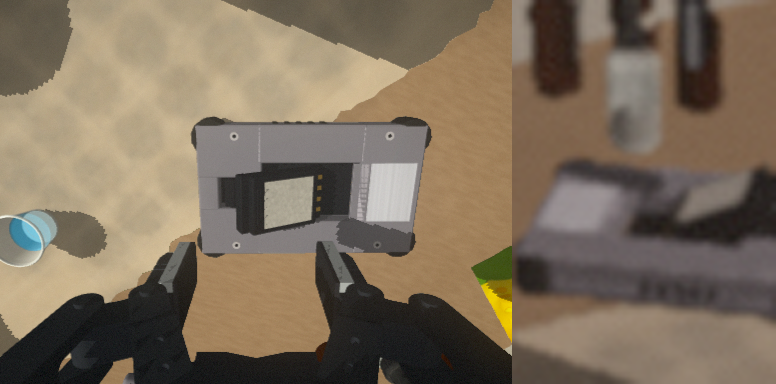

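The pack lies tilted and label up: step end on the latch near (237,200), contacts at column ~319, and the tongue inside the bay just short of the lip at ~350. The blue cup is at (25,235). Next: push it toward the lip with closed fingertips.

```bash
cat > bay.py <<'E'
from h import *
C=np.array([.5752,-.0057]);a=np.radians(21.65);U=np.array([np.cos(a),np.sin(a)]);V=np.array([-U[1],U[0]])
def tb(p): d=np.array(p)[:2]-C; return (np.array([d@U,d@V])*1000).round(1)
E
python3 - <<'E'
from bay import *
t=load('wrist');o=bot.get_obs();print('eef',tb(o['eef_pos']),o['eef_pos'][2])
g=cv2.cvtColor(t['image'],cv2.COLOR_BGR2GRAY)
for v in(178,185,200,215,225): print(v,g[v,214:360].tolist()[::2])
for p,z in(((237,174),.045),((237,232),.045),((263,177),.048),((319,180),.03),((351,165),.027),((319,208),.03)): print(p,z,tb(onz(t,*p,z)))
c=load('top');print('cup',onz(c,300,230,.03),tb(onz(c,300,230,.03)))
print('cupw',tb(onz(t,30,235,.033)))
E
```

```text
eef [-40.6  -0.5] 0.11148569699690235
178 [128, 121, 76, 62, 42, 42, 43, 50, 42, 41, 42, 51, 48, 48, 41, 41, 44, 44, 49, 46, 45, 44, 42, 43, 44, 44, 47, 42, 42, 43, 43, 40, 44, 46, 46, 46, 50, 56, 71, 83, 102, 124, 151, 162, 160, 161, 163, 166, 163, 162, 48, 44, 80, 91, 53, 39, 41, 39, 40, 43, 43, 52, 49, 48, 45, 47, 48, 49, 49, 107, 129, 130, 128]
185 [130, 128, 78, 69, 45, 47, 49, 47, 51, 48, 44, 49, 49, 50, 40, 46, 40, 41, 44, 51, 43, 44, 41, 42, 39, 101, 162, 169, 163, 166, 165, 166, 164, 168, 168, 165, 164, 167, 161, 155, 161, 164, 162, 165, 158, 163, 162, 166, 167, 165, 43, 43, 49, 61, 41, 42, 42, 42, 41, 40, 47, 48, 45, 46, 45, 50, 49, 51, 59, 141, 127, 126, 129]
200 [128, 127, 91, 64, 47, 43, 50, 48, 50, 45, 45, 47, 53, 48, 45, 40, 42, 41, 46, 49, 42, 45, 42, 45, 40, 86, 161, 159, 160, 171, 163, 163, 161, 164, 164, 165, 166, 161, 167, 170, 161, 167, 167, 173, 172, 166, 163, 163, 166, 103, 40, 59, 89, 60, 40, 44, 40, 41, 40, 41, 47, 47, 45, 45, 47, 47, 48, 47, 104, 131, 126, 127, 159]
215 [129, 129, 128, 128, 130, 130, 129, 128, 129, 129, 127, 76, 48, 47, 44, 41, 41, 40, 48, 52, 46, 43, 44, 45, 46, 129, 128, 156, 163, 166, 172, 166, 166, 164, 168, 168, 170, 165, 162, 168, 166, 172, 168, 166, 167, 168, 168, 168, 171, 58, 45, 41, 40, 65, 70, 66, 66, 70, 71, 84, 89, 89, 88, 88, 87, 86, 87, 94, 126, 128, 130, 130, 182]
225 [127, 128, 131, 130, 128, 129, 128, 127, 127, 130, 127, 84, 46, 48, 46, 43, 43, 41, 50, 48, 44, 45, 46, 42, 45, 120, 160, 166, 167, 164, 170, 166, 159, 151, 131, 94, 48, 47, 44, 42, 46, 44, 45, 54, 61, 69, 128, 128, 128, 130, 131, 127, 126, 131, 125, 127, 127, 126, 125, 128, 125, 123, 77, 75, 77, 78, 76, 77, 79, 78, 77, 80, 77]
(237, 174) 0.045 [-52.7  19. ]
(237, 232) 0.045 [-53.5 -24.5]
(263, 177) 0.048 [-34.8  17.6]
(319, 180) 0.03 [ 7.3 10.6]
(351, 165) 0.027 [31.  21.2]
(319, 208) 0.03 [  8.5 -11.5]
cup [ 0.38211287 -0.12324056  0.03      ] [-222.8  -38. ]
cupw [-213.9  -31.7]
```

apply_moves([
  [-0.05, -0.4, 0, 0],
  [0, -0.4, 0, 0],
  [0, -0.4, 0, 0],
  [0, -0.4, 0, 0],
  [0, -0.4, 0, 0],
], claw=1)

```text
clock: 15.58
eef_pos: [0.4998, -0.0372, 0.1114]
tool_rot: [0.562, 0.827, -0.0, -0.0]
ft_force: [0.5, 0.5, -0.2]
grip_width: -0.0002
grasp_force: 0.0
```

apply_moves([
  [0, 0, 0.7, 0],
  [0, 0, 0.7, 0],
  [0, 0, 0.7, 0],
  [0, 0, 0.7, 0],
  [0, 0, 0.5, 0],
])

```text
clock: 16.0
eef_pos: [0.4999, -0.037, 0.0446]
tool_rot: [0.562, 0.827, -0.0, -0.001]
ft_force: [-1.4, 0.6, 0.2]
grip_width: -0.0002
grasp_force: 0.0
```

apply_moves([
  [0, 0, 0.2, 0],
  [0, 0, 0.2, 0],
  [0, 0, 0.2, 0],
  [0, 0, 0.05, 0],
  [0, 0, 0, 0],
])

```text
clock: 16.42
eef_pos: [0.5013, -0.0368, 0.0328]
tool_rot: [0.562, 0.827, 0.0, 0.0]
ft_force: [0.1, -0.3, -0.4]
grip_width: 0.0003
grasp_force: 0.0
```

```bash
python3 crop.py f2.png;python3 - <<'E'
from bay import *
t=load('wrist');o=bot.get_obs();print('eef',tb(o['eef_pos']),o['eef_pos'][2])
g=cv2.cvtColor(t['image'],cv2.COLOR_BGR2GRAY)
for v in range(190,300,8): print(v,' '.join('%3d'%x for x in g[v:v+3,200:420:7].mean(0)))
E
```

```text
[ 0.50149764 -0.03681419  0.03303014] [0.44271069 0.05262817 0.16608853] -0.00016271826706993643
eef [-79.9  -1.7] 0.03313266906948857
190 178 177 177 179 178 178 178 187 137 136 136 136 135 135 134 136 134 135 131 132 130 130 132 133 131 131 130 132 130 131 128 129
198 178 178 178 177 177 174 174 177 135 136 134 133 133 132 132 132 131 133 131 131 130  40  40  40  45  46  44  45  42  42  40  39
206 178 177 179 180 176 176 176 178 135 134 134 132 133 133 133 132 131 130 131 129 130  39  39  36  38  38  38  39  38  36  39  39
214 179 176 177 177 180 178 175 178 131 130 130 128  63  62  58  54  57  47  36  36  38  34  37  36  37  39  42  42  43  40  41  67
222 177 175 173 174 176 179 179 181 136 133 133 130  39  45  47  41  40  45  43  38  43  41  38  39  41  42  67 135 166 168 166 168
230 179 176 176 177 182 180 181 186 137 132 130 127  40  37  39  38  40  43  42  34  40  44  37  40 168 169 170 165 161 164 162 166
238 188 184 180 183 183 184 121 112  46 110 118  78  36  35  33  30  30  42  41  34  42  41  35  39 163 165 168 168 167 168 171 169
246 194 191 189 189 190 148 113 113  46 1
[... 182 characters left out ...]
  34 132 165 160 166 167 168 136 122 125
262 188 193 195 194  58  57 113 111  40 110 108  40  36  75  74  72  47  24  25  25  29  32  30 121 123 125 123 126 124 122 123 100
270 190 193 193 147  48  46 111 104  40  88 108  35  33  70  76  71  34  25  26  24  28  30  30 120 120 126 124 123 124 123 126  42
278 192 194 195  50  47  43  39 105  39 101  39  39  38  36 128 128  32  21  23  22  22  27  28 118 124 123 121 124 123 105  39  50
286 195 196 103  45  61  49  41  40  35  41  35  56  36  37 100 127  23  21  31  33  33  28  25 123 126 121  79  35  56  76  76  75
294  52  40  42  40  41  41  34  32  35  29  33  30  34  31  32  26  27  29  26  48  38  34  28  59  29  62  75  74  75  75  77  75
```

apply_moves([
  [0, 0.2, 0.07, 0],
  [0, 0.3, 0, 0],
  [0, 0.3, 0, 0],
  [0, 0.3, 0, 0],
  [0, 0.2, 0, 0],
])

```text
clock: 16.93
eef_pos: [0.5264, -0.0269, 0.0313]
tool_rot: [0.562, 0.827, 0.0, 0.0]
ft_force: [-0.5, -1.4, 0.5]
grip_width: 0.0003
grasp_force: 0.1
```

```bash
cat > rows.py <<'E'
from bay import *
import sys
a=[int(x) for x in sys.argv[1:]]
t=snap('wrist');o=bot.get_obs();print('eef',tb(o['eef_pos']),o['eef_pos'][2],o['ft_force'].round(1))
g=cv2.cvtColor(t['image'],cv2.COLOR_BGR2GRAY)
for v in range(a[0],a[1],8): print(v,' '.join('%3d'%x for x in g[v:v+3,a[2]:a[3]:6].mean(0)))
E
python3 rows.py 190 270 220 430
```

```text
eef [-52.5  -1.7] 0.03140198865264379 [ 0.4 -0.4  0.2]
190 139 138 138 137 139 138 138 139 138 138 139 138 137 138 137 136 136 135 137 136 137 136 135 135 135 135 136 134 134 135 136 133 132 134 133
198 137 137 138 138 136 136 136 137 137 137 136 137  86  42  38  40  47  49  47  47  49  49  48  49  47  46  43  43  43  43  42  47  48  50 113
206 138 137 138 138 139 134 135 136 135 134 134 134  76  39  39  42  42  40  38  42  44  42  42  42  44  41  45  42  45  45  40  42  42  48 128
214 131 122  94  93  91  88  89  89  89  66  42  39  37  37  37  41  40  41  41  45  45  46  46  45  47  47  50  75 122  46  42  41  47  49 120
222 137 123  50  50  49  47  46  46  42  43  45  40  36  44  41  40  40  43  48  76 123 165 190 181 187 182 184 185 182  42  39  40  47 126 115
230 137 127  50  49  46  46  47  43  38  43  43  39  36  42  40  42  41 183 186 191 191 193 194 177 184 186 183 183 104  75  42  41  47 113 144
238 136 131  52  47 111 112  39 110 110  31  42  37  36  43  40  41  40 184 182 182 189 186 191 184 190 195 186 189  42  42  39  41  45 140 138
246 135 133  54  49 114 112  38 113 110  32  31  32  31  41  38  37  39 179 179 184 186 190 183 184 185 182 183 179  46  56  41  38  43 126 134
254 135  48  45  45 111 113  37 103 111  35  33  35  30  30  35  33  36 145 166 173 188 133 138 131 132 134 133 132  39  44  40  39  38  62  80
262 136  55  53  51 112 111  34 111 110  38  35  37  32  29  32  31  47 130 131 132 129 132 132 131 129 132 125 133  40  49  49  48  64  64  78
```

apply_moves([
  [0, 0.1, 0, 0],
  [0, 0.1, 0, 0],
  [0, 0.1, 0, 0],
  [0, 0, 0, 0],
  [0, 0, 0, 0],
])

```text
clock: 17.4
eef_pos: [0.531, -0.025, 0.0313]
tool_rot: [0.562, 0.827, 0.0, 0.0]
ft_force: [0.1, -0.1, -0.5]
grip_width: -0.0001
grasp_force: 0.0
```

```bash
python3 rows.py 206 262 220 430
```

```text
eef [-48.3  -1.7] 0.03134436056806467 [-0.1 -0.5 -0. ]
206 138 137 136 137 136 138 134 136 135 134 131  41  39  39  40  40  41  41  43  43  44  45  46  44  44  42  41  44  46  40  43  42 137 146 135
214 103  94  91  93  93  92  89  88  89  43  40  38  40  40  39  37  40  43  45  43  47  45  48  49  47  54  78 123  45  91  43  41 117 139 135
222  71  42  50  48  47  46  45  43  42  47  40  39  46  43  40  44  45  63 110 151 186 192 185 191 185 185 191 190  45  41  42  43 130 135 137
230  70  41  48  49  44  42  46  42  42  44  39  38  44  39  42  43 186 189 195 194 197 198 180 188 191 188 190 186  43  40  44  44 113 134 136
238  71  42  47  46 109 111  39 112 110  37  36  36  45  38  41  42 185 184 186 193 187 190 188 191 194 192 191 128  43  43  41  47 109 135 134
246  75  53  45  46 111 111  38 110 111  31  35  30  31  38  40  38 186 184 188 189 196 188 187 188 187 187 184  64  64  40  42  72 144 133 132
254  75  46  43  39 113 112  37  97 111  32  35  37  31  30  35  36 129 127 126 151 171 191 132 139 133 130 132  41  68  41  41  66  80  81  82
```

```bash
cat > ed.py <<'E'
from bay import *
t=snap('wrist');o=bot.get_obs();print('eef',tb(o['eef_pos']),o['eef_pos'][2],o['ft_force'].round(1))
g=cv2.GaussianBlur(cv2.cvtColor(t['image'],cv2.COLOR_BGR2GRAY),(1,5),0).astype(int)
for v in(224,228,232,238,243,248):
  d=np.diff(g[v]); 
  print(v,[(int(x),int(d[x-1:x+2].sum())) for x in range(240,440) if abs(d[x])>=25 and abs(d[x])==abs(d[x-2:x+3]).max()])
E
python3 ed.py
```

```text
eef [-48.4  -1.6] 0.031335655358026376 [0.1 0.3 0.2]
224 [(384, -143), (408, 86)]
228 [(312, 153), (383, -147), (389, 47), (393, -55), (408, 67), (414, 44), (425, 31)]
232 [(312, 150), (383, -142), (407, 71), (425, 33), (439, 70)]
238 [(259, 57), (270, -51), (311, 135), (382, -148), (406, 94), (438, 70)]
243 [(240, 66), (251, -71), (259, 74), (270, -80), (311, 139), (381, -139), (387, 50), (391, -52), (405, 71), (412, 25), (437, 68)]
248 [(240, 69), (251, -68), (259, 76), (271, -80), (311, 153), (381, -145), (411, 25), (436, 71)]
```

apply_moves([
  [0, 0.1, 0, 0],
  [0, 0.1, 0, 0],
  [0, 0, 0, 0],
  [0, 0, 0, 0],
  [0, 0, 0, 0],
])

```text
clock: 17.92
eef_pos: [0.5348, -0.0235, 0.0313]
tool_rot: [0.562, 0.827, 0.0, 0.0]
ft_force: [0.1, 0.1, 0.1]
grip_width: -0.0001
grasp_force: 0.0
```

```bash
python3 ed.py
```

```text
eef [-44.2  -1.6] 0.03134452644864062 [ 0.8 -0.6  0. ]
224 [(382, -146), (402, 78), (429, -45), (432, 70)]
228 [(309, 149), (381, -138), (388, 51), (392, -53), (401, 71), (406, 53), (428, -24), (431, 63)]
232 [(309, 152), (381, -141), (402, 41), (431, 71)]
238 [(252, -58), (270, -49), (309, 153), (380, -147), (430, 72)]
243 [(240, 68), (251, -68), (259, 75), (270, -81), (309, 145), (380, -147), (386, 50), (390, -52), (398, 33), (404, 23), (429, 72)]
248 [(240, 69), (251, -71), (259, 77), (271, -81), (308, 105), (379, -125), (400, 36), (403, 27), (428, 71)]
```

apply_moves([
  [0, 0.1, 0, 0],
  [0, 0.1, 0, 0],
  [0, 0, 0, 0],
  [0, 0, 0, 0],
  [0, 0, 0, 0],
])

```text
clock: 18.38
eef_pos: [0.5386, -0.022, 0.0314]
tool_rot: [0.562, 0.827, 0.0, 0.0]
ft_force: [1.0, 1.1, 0.0]
grip_width: 0.0002
grasp_force: 0.0
```

```bash
python3 ed.py
```

```text
eef [-40.1  -1.7] 0.031355849879292165 [0.  0.  0.3]
224 [(308, 83), (381, -145), (424, 70)]
228 [(308, 156), (381, -150), (387, 48), (398, 45), (423, 61)]
232 [(308, 154), (380, -139), (395, 43), (423, 71)]
238 [(252, -58), (259, 57), (270, -54), (307, 140), (379, -139), (394, 38), (422, 68)]
243 [(240, 68), (251, -66), (259, 65), (270, -84), (307, 148), (379, -150), (385, 47), (390, -25), (396, 27), (421, 72)]
248 [(240, 71), (251, -70), (259, 82), (271, -79), (307, 149), (317, -37), (378, -140), (420, 44)]
```

apply_moves([
  [0, 0.1, 0, 0],
  [0, 0.05, 0, 0],
  [0, 0, 0, 0],
  [0, 0, 0, 0],
  [0, 0, 0, 0],
])

```text
clock: 18.85
eef_pos: [0.5412, -0.021, 0.0313]
tool_rot: [0.562, 0.827, 0.0, 0.0]
ft_force: [-0.5, -0.1, 0.1]
grip_width: 0.0005
grasp_force: 0.0
```

```bash
python3 ed.py
```

```text
eef [-37.2  -1.6] 0.03129452715716044 [-0.1  0.1 -0.3]
224 [(304, 165), (379, -140), (393, 72), (418, 65)]
228 [(304, 163), (379, -154), (386, 48), (418, 69)]
232 [(304, 160), (378, -133), (392, 46), (417, 65)]
238 [(241, 53), (252, -57), (259, 53), (270, -60), (303, 148), (378, -154), (390, 85), (416, 63)]
243 [(240, 68), (251, -68), (259, 73), (270, -81), (303, 129), (377, -150), (384, 46), (389, 29), (416, 72)]
248 [(240, 73), (251, -73), (259, 77), (271, -75), (303, 95), (377, -128), (390, 66), (415, 71)]
```

apply_moves([
  [0, 0.05, 0, 0],
  [0, 0.05, 0, 0],
  [0, 0, 0, 0],
  [0, 0, 0, 0],
  [0, 0, 0, 0],
])

```text
clock: 19.32
eef_pos: [0.543, -0.0202, 0.0313]
tool_rot: [0.562, 0.827, -0.0, 0.0]
ft_force: [-0.4, 0.8, 0.9]
grip_width: 0.0001
grasp_force: 0.0
```

```bash
python3 ed.py
```

```text
eef [-35.3  -1.6] 0.031304089450135214 [ 0.1 -1.   0.4]
224 [(300, 164), (376, -148), (389, 75), (415, 72)]
228 [(300, 163), (375, -154), (382, 46), (388, 62), (414, 68)]
232 [(300, 162), (375, -146), (414, 68)]
238 [(241, 56), (259, 56), (270, -57), (299, 149), (374, -158), (386, 73), (413, 70)]
243 [(240, 68), (251, -68), (259, 76), (270, -80), (299, 134), (373, -144), (380, 41), (387, 45), (412, 69)]
248 [(240, 70), (251, -71), (259, 76), (271, -79), (299, 94), (327, -52), (365, -49), (373, -129), (386, 69), (411, 67)]
```

```bash
python3 - <<'E'
from bay import *
t=load('wrist')
for n,p,zs in(('labR',(373.5,241),(.029,.031)),('lip',(386.5,241),(.027,)),('plate',(412.5,241),(.027,)),('labL',(299.5,241),(.034,.038,.042))):
  print(n,[tb(onz(t,*p,z)) for z in zs])
print([proj(t,np.r_[C+U*u/1000-.0016*V,z]).round() for u,z in((-27,.038),(-35,.036),(-35,.03),(32.25,.027))])
E
python3 rows.py 206 300 262 312
```

```text
labR [array([24.8, -1.1]), array([24. , -0.2])]
lip [array([32.4, -2.1])]
plate [array([46. , -2.1])]
labL [array([-14.2,   1.3]), array([-14.7,   3.2]), array([-15.3,   5.1])]
[array([274., 250.]), array([258., 248.]), array([258., 243.]), array([386., 240.])]
eef [-35.3  -1.6] 0.03130173976826882 [ 0.4 -0.1 -0.7]
206  43  38  36  40  40  40  40  40  43
214  42  41  40  45  41  42  43  45  45
222  42  41  40  44  44  43  45 210 197
230  40  40  40  43  39  42  45 207 203
238 110 109  34  39  39  45  45 207 203
246 109 110  31  35  34  33  38 129 134
254 112 111  32  37  37  34  34 132 131
262 110 112  37  38  38  35  36 128 128
270  93 110  49  36  35  34  39 130 134
278 106  44  38  37  34  33  63 130 131
286  38  38  49  53  37  38  50  32  31
294  30  31  30  32  31  35  37  34  35
```

apply_moves([
  [0, 0, -0.5, 0],
  [0, 0, -0.4, 0],
  [0.08, 0.3, 0, 0],
  [0, 0.3, 0, 0],
  [0, 0, 0, 0],
])

```text
clock: 19.83
eef_pos: [0.5556, -0.0138, 0.05]
tool_rot: [0.562, 0.827, 0.001, 0.001]
ft_force: [0.6, 1.0, 0.4]
grip_width: -0.0002
grasp_force: 0.0
```

apply_moves([
  [0, 0, 0.2, 0],
  [0, 0, 0.2, 0],
  [0, 0, 0.15, 0],
  [0, 0, 0.1, 0],
  [0, 0, 0, 0],
])

```text
clock: 20.25
eef_pos: [0.5527, -0.0144, 0.0352]
tool_rot: [0.562, 0.827, -0.001, -0.001]
ft_force: [-0.1, 0.1, -0.6]
grip_width: 0.0003
grasp_force: 0.0
```

```bash
python3 ed.py
```

```text
eef [-23.9   0.1] 0.035634669500881594 [0.2 0.6 0.3]
224 [(275, 155), (351, -153), (365, 76), (390, 72)]
228 [(275, 166), (350, -150), (357, 40), (364, 55), (389, 68)]
232 [(275, 164), (350, -148), (357, 36), (364, 48), (389, 71)]
238 [(241, 55), (252, -54), (259, 53), (270, -59), (275, 94), (305, 36), (349, -152), (362, 81), (388, 71)]
243 [(240, 76), (251, -68), (259, 66), (270, -76), (275, 92), (337, -53), (349, -149), (356, 41), (363, 43), (387, 66)]
248 [(240, 75), (251, -69), (259, 76), (271, -75), (281, 46), (348, -82), (387, 84), (417, -46), (423, -66), (428, 31)]
```

Position is good. Pressing down in small steps.

apply_moves([
  [0, 0, 0.08, 0],
  [0, 0, 0.08, 0],
  [0, 0, 0.08, 0],
  [0, 0, 0, 0],
  [0, 0, 0, 0],
])

```text
clock: 20.72
eef_pos: [0.5536, -0.0143, 0.0315]
tool_rot: [0.562, 0.827, 0.0, 0.0]
ft_force: [0.7, -0.8, 0.5]
grip_width: -0.0002
grasp_force: 0.1
```

apply_moves([
  [0, 0, 0.05, 0],
  [0, 0, 0.05, 0],
  [0, 0, 0.05, 0],
  [0, 0, 0, 0],
  [0, 0, 0, 0],
])

```text
clock: 21.13
eef_pos: [0.5536, -0.0142, 0.0283]
tool_rot: [0.562, 0.827, 0.0, -0.0]
ft_force: [-0.7, 0.8, 0.3]
grip_width: -0.0001
grasp_force: 0.0
```

apply_moves([
  [0, 0, 0.05, 0],
  [0, 0, 0.05, 0],
  [0, 0, 0.05, 0],
  [0, 0, 0, 0],
  [0, 0, 0, 0],
])

```text
clock: 21.55
eef_pos: [0.5535, -0.0143, 0.0254]
tool_rot: [0.562, 0.827, -0.0, -0.0]
ft_force: [-1.0, -0.5, 0.1]
grip_width: 0.0
grasp_force: 0.0
```

apply_moves([
  [0, 0, 0.05, 0],
  [0, 0, 0.05, 0],
  [0, 0, 0, 0],
  [0, 0, 0, 0],
  [0, 0, 0, 0],
])

```text
clock: 21.97
eef_pos: [0.5536, -0.0143, 0.0235]
tool_rot: [0.562, 0.827, 0.0, -0.0]
ft_force: [0.3, -0.9, 0.9]
grip_width: 0.0001
grasp_force: 0.0
```

apply_moves([
  [0, 0, 0.05, 0],
  [0, 0, 0.05, 0],
  [0, 0, 0, 0],
  [0, 0, 0, 0],
  [0, 0, 0, 0],
])

```text
clock: 22.38
eef_pos: [0.5536, -0.0143, 0.0214]
tool_rot: [0.562, 0.827, 0.0, -0.0]
ft_force: [0.0, 0.7, -0.5]
grip_width: -0.0004
grasp_force: 0.0
```

```bash
python3 ed.py
```

```text
eef [-23.2  -0. ] 0.021471201549029224 [0.  0.3 0.3]
224 [(267, 130), (352, -160), (361, 49), (400, 64)]
228 [(267, 180), (352, -170), (370, 49), (373, 34), (400, 72)]
232 [(267, 179), (351, -163), (370, 68), (399, 67)]
238 [(241, 55), (252, -55), (259, 51), (286, 32), (351, -170), (399, 72)]
243 [(240, 77), (251, -69), (259, 70), (300, 40), (303, -62), (311, 40), (350, -164), (398, 71)]
248 [(240, 73), (251, -67), (259, 72), (281, 48), (326, 38), (350, -174), (368, 54), (371, 38), (397, 71)]
```

```bash
python3 - <<'E'
from bay import *
t=load('wrist')
for n,p,zs in(('labR',(351,238),(.029,.031)),('lip',(370,232),(.027,)),('plate',(399,238),(.027,)),('labL',(267,232),(.029,.034,.038))):
  print(n,[tb(onz(t,*p,z)) for z in zs])
o=bot.get_obs();e=o['eef_pos'];c=-t['R'].T@t['t'];print(e,c)
# ray of tip pixel: near face of pad at tool x +11mm, tip row 237
g=cv2.cvtColor(t['image'],cv2.COLOR_BGR2GRAY);print(g[225:260,246].tolist(),g[225:260,264].tolist())
X=np.array([np.cos(np.radians(111.65)),np.sin(np.radians(111.65))])
for r in(233,237,241):
  O,d=ray(t,250,r); s=((e[:2]+.011*X-O[:2])@X)/(d[:2]@X); print(r,(O+s*d)[2]-e[2])
E
```

```text
labR [array([22. ,  6.7]), array([21.3,  7.6])]
lip [array([31.6,  9. ])]
plate [array([46.1,  5.8])]
labL [array([-18.6,  10. ]), array([-18.8,  12.1]), array([-18.9,  13.9])]
[ 0.55362507 -0.01429932  0.0214712 ] [0.52589268 0.05417779 0.1747608 ]
[48, 47, 46, 44, 46, 44, 42, 46, 48, 38, 36, 45, 59, 94, 109, 94, 113, 115, 115, 115, 115, 112, 114, 113, 114, 114, 111, 113, 114, 113, 113, 113, 114, 112, 108] [48, 45, 51, 45, 47, 52, 50, 50, 47, 45, 41, 44, 62, 110, 117, 114, 113, 114, 112, 114, 112, 97, 98, 112, 99, 103, 114, 100, 108, 109, 114, 116, 113, 115, 112]
233 0.010968198406588203
237 0.015452701691671494
241 0.01969489441164211
```

apply_moves([
  [0, 0, 0.05, 0],
  [0, 0, 0.05, 0],
  [0, 0, 0, 0],
  [0, 0, 0, 0],
  [0, 0, 0, 0],
])

```text
clock: 22.85
eef_pos: [0.5536, -0.0143, 0.0195]
tool_rot: [0.562, 0.827, 0.0, 0.0]
ft_force: [-1.1, 0.4, 0.8]
grip_width: 0.0002
grasp_force: 0.3
```

```bash
cat > lab.py <<'E'
from bay import *
t=snap('wrist');o=bot.get_obs();print('eef',tb(o['eef_pos']),o['eef_pos'][2].round(4),o['ft_force'].round(1))
g=cv2.GaussianBlur(cv2.cvtColor(t['image'],cv2.COLOR_BGR2GRAY),(1,3),0).astype(float)
def edge(v,lo,hi,s):
  d=np.diff(g[v,lo:hi])*s; k=d.argmax(); return lo+k+.5
for b in(14,10,6):
  q=[proj(t,np.r_[C+U*u/1000+V*b/1000,.029]) for u in(-19,22,32,46)]
  r=[]
  for (x,y),s in zip(q,(1,-1,1,1)):
    x,y=int(round(x)),int(round(y)); r.append(tb(onz(t,edge(y,x-11,x+11,s),y,.029 if len(r)<2 else .027))[0])
  print(b,r,[int(y) for x,y in q])
E
python3 lab.py
```

```text
eef [-23.2  -0.1] 0.0195 [-0.1  0.5  1. ]
14 [np.float64(-18.9), np.float64(21.6), np.float64(30.3), np.float64(46.1)] [225, 225, 225, 225]
10 [np.float64(-18.9), np.float64(21.4), np.float64(31.7), np.float64(46.1)] [233, 233, 233, 233]
6 [np.float64(-22.2), np.float64(21.8), np.float64(30.7), np.float64(46.2)] [241, 241, 240, 240]
```

apply_moves([
  [0, 0, 0.05, 0],
  [0, 0, 0.05, 0],
  [0, 0, 0, 0],
  [0, 0, 0, 0],
  [0, 0, 0, 0],
])

```text
clock: 23.32
eef_pos: [0.5538, -0.0143, 0.0195]
tool_rot: [0.562, 0.827, 0.0, 0.001]
ft_force: [-4.2, 0.3, 13.0]
grip_width: -0.0001
grasp_force: 6.3
```

```bash
python3 lab.py
```

```text
eef [-23.2  -0.1] 0.0194 [-4.  -0.3 12.6]
14 [np.float64(-18.8), np.float64(21.6), np.float64(29.9), np.float64(46.1)] [225, 225, 225, 225]
10 [np.float64(-18.8), np.float64(21.5), np.float64(31.7), np.float64(46.2)] [233, 233, 233, 233]
6 [np.float64(-22.1), np.float64(21.8), np.float64(33.1), np.float64(46.2)] [241, 241, 240, 240]
```

apply_moves([
  [0, 0, 0.04, 0],
  [0, 0, 0.03, 0],
  [0, 0, 0, 0],
  [0, 0, 0, 0],
  [0, 0, 0, 0],
])

```text
clock: 23.78
eef_pos: [0.5538, -0.0143, 0.0194]
tool_rot: [0.562, 0.827, 0.001, 0.001]
ft_force: [-7.3, 0.2, 20.1]
grip_width: -0.0
grasp_force: 10.4
```

```bash
python3 lab.py
```

```text
eef [-23.1  -0.1] 0.0194 [-7.1  0.4 21.1]
14 [np.float64(-18.8), np.float64(21.7), np.float64(29.9), np.float64(46.1)] [225, 225, 225, 225]
10 [np.float64(-18.8), np.float64(21.5), np.float64(31.8), np.float64(46.2)] [233, 233, 233, 233]
6 [np.float64(-22.1), np.float64(21.4), np.float64(30.7), np.float64(46.2)] [241, 241, 240, 240]
```

apply_moves([
  [0, 0, -0.4, 0],
  [0, 0, -0.8, 0],
  [0, 0, -0.9, 0],
  [0, 0, -0.9, 0],
  [0, 0, -0.9, 0],
])

```text
clock: 24.25
eef_pos: [0.5533, -0.0143, 0.0946]
tool_rot: [0.562, 0.827, -0.0, -0.0]
ft_force: [0.1, 0.3, -0.7]
grip_width: 0.0
grasp_force: 0.0
```

apply_moves([
  [0, -0.8, -0.9, 0],
  [0, -0.8, 0, 0],
  [0, -0.8, 0, 0],
  [0, 0, 0, 0],
  [0, 0, 0, 0],
])

```text
clock: 24.67
eef_pos: [0.5087, -0.0321, 0.1122]
tool_rot: [0.563, 0.827, 0.0, 0.0]
ft_force: [0.3, 0.2, 0.0]
grip_width: 0.0001
grasp_force: 0.0
```

```bash
cat > quad.py <<'E'
from bay import *
import sys
def quad(t):
  i=t['image'];g=cv2.cvtColor(i,cv2.COLOR_BGR2GRAY)
  x,y=proj(t,np.r_[C+U*.002,.029]).astype(int)
  m=(g>105).astype(np.uint8);n,l,s,_=cv2.connectedComponentsWithStats(m,connectivity=4)
  k=np.bincount(l[y-6:y+7,x-6:x+7].ravel()[l[y-6:y+7,x-6:x+7].ravel()>0]).argmax()
  c=cv2.convexHull(max(cv2.findContours((l==k).astype(np.uint8),0,2)[0],key=cv2.contourArea))
  q=cv2.approxPolyDP(c,.05*cv2.arcLength(c,True),True).reshape(-1,2).astype(np.float32)
  print(s[k],q.tolist())
  return q
if __name__=='__main__':
  t=snap('wrist');q=quad(t)
  np.savez(sys.argv[1],**t)
  for p in q: print(p,tb(onz(t,*p,.029)))
E
python3 quad.py v1.npz; cp wrist.npz /tmp/
```

```text
[ 326  176   58   44 2371] [[383.0, 177.0], [377.0, 218.0], [326.0, 219.0], [329.0, 176.0]]
[383. 177.] [21.8 14. ]
[377. 218.] [ 20.7 -18.4]
[326. 219.] [-18.4 -19.1]
[329. 176.] [-18.2  14.9]
```

apply_moves([
  [0, 0.9, 0, 0],
  [0, 0.9, 0, 0],
  [0, 0.9, 0, 0],
  [0, 0.9, 0, 0],
  [0, 0, 0, 0],
])

```text
clock: 25.13
eef_pos: [0.5798, -0.004, 0.1116]
tool_rot: [0.561, 0.828, 0.001, 0.001]
ft_force: [0.5, -0.1, 0.3]
grip_width: 0.0003
grasp_force: 0.0
```

```bash
python3 quad.py v2.npz; python3 - <<'E'
from bay import *
for f in('v1.npz','v2.npz'):
  t=dict(np.load(f));g=cv2.cvtColor(t['image'],cv2.COLOR_BGR2GRAY)
  for v in (-14,-5,0,5,14):
    print(f,v,' '.join('%d:%d'%(u,g[tuple(proj(t,np.r_[C+U*u/1000+V*v/1000,.029]).round().astype(int)[::-1])]) for u in list(range(-70,-14,2))+list(range(18,40,2))))
E
```

```text
[ 224  176   56   44 2388] [[279.0, 177.0], [278.0, 219.0], [225.0, 219.0], [224.0, 176.0]]
[279. 177.] [21.5 14.3]
[278. 219.] [ 21.4 -18.9]
[225. 219.] [-19.3 -18.8]
[224. 176.] [-19.1  15.1]
v1.npz -14 -70:125 -68:128 -66:123 -64:125 -62:124 -60:123 -58:124 -56:122 -54:127 -52:124 -50:121 -48:124 -46:124 -44:122 -42:124 -40:123 -38:121 -36:95 -34:40 -32:48 -30:44 -28:48 -26:50 -24:51 -22:50 -20:52 -18:198 -16:212 18:219 20:220 22:119 24:58 26:53 28:55 30:70 32:107 34:128 36:126 38:124
v1.npz -5 -70:126 -68:58 -66:41 -64:43 -62:48 -60:48 -58:47 -56:47 -54:46 -52:45 -50:45 -48:47 -46:48 -44:45 -42:47 -40:45 -38:49 -36:45 -34:41 -32:39 -30:41 -28:43 -26:50 -24:52 -22:52 -20:48 -18:209 -16:208 18:215 20:219 22:79 24:54 26:87 28:94 30:94 32:128 34:126 36:125 38:144
v1.npz 0 -70:126 -68:61 -66:43 -64:39 -62:52 -60:50 -58:48 -56:41 -54:46 -52:47 -50:45 -48:47 -46:46 -44:43 -42:48 -40:43 -38:41 -36:48 -34:36 -32:43 -30:42 -28:47 -26:50 -24:58 -22:52 -20:50 -18:196 -16:212 18:216 20:215 22:119 24:56 26:48 28:52 30:51 32:134 34:126 36:126 38:126
v1.npz 5 -70:125 -68:60 -66:40 -64:43 -62:50 
[... 1270 characters left out ...]
-28:45 -26:49 -24:52 -22:53 -20:50 -18:217 -16:222 18:220 20:221 22:84 24:59 26:56 28:53 30:55 32:115 34:132 36:135 38:162
v2.npz 5 -70:130 -68:77 -66:65 -64:67 -62:51 -60:51 -58:54 -56:47 -54:51 -52:39 -50:47 -48:47 -46:48 -44:44 -42:46 -40:46 -38:50 -36:36 -34:41 -32:44 -30:41 -28:42 -26:51 -24:48 -22:53 -20:51 -18:219 -16:220 18:220 20:217 22:97 24:56 26:54 28:91 30:99 32:120 34:132 36:133 38:139
v2.npz 14 -70:126 -68:124 -66:122 -64:122 -62:121 -60:123 -58:119 -56:120 -54:121 -52:122 -50:121 -48:119 -46:120 -44:117 -42:119 -40:119 -38:118 -36:94 -34:43 -32:48 -30:49 -28:48 -26:50 -24:52 -22:52 -20:50 -18:212 -16:221 18:219 20:219 22:58 24:57 26:56 28:92 30:100 32:155 34:133 36:135 38:130
```

```bash
cat > tri.py <<'E'
from quad import *
def fit(t):
  g=cv2.GaussianBlur(cv2.cvtColor(t['image'],cv2.COLOR_BGR2GRAY),(3,3),0).astype(np.float32)
  q=quad(t);ce=q.mean(0);q=np.array(sorted(q,key=lambda p:np.arctan2(*(p-ce)[::-1])));L=[]
  for a,b in zip(q,np.roll(q,-1,0)):
    d=(b-a)/np.linalg.norm(b-a);n=np.array([d[1],-d[0]]);P=[]
    for f in np.linspace(.15,.85,25):
      m=a+f*(b-a);s=np.linspace(-4,4,81);xy=m+s[:,None]*n
      p=cv2.remap(g,xy[:,:1].astype(np.float32),xy[:,1:].astype(np.float32),1).ravel()
      k=np.where(np.diff((p>130).astype(int))<0)[0]
      if len(k): P.append(m+n*s[k[0]])
    P=np.array(P);md=np.median((P-a)@n);P=P[abs((P-a)@n-md)<1]
    vx,vy,x,y=cv2.fitLine(P.astype(np.float32),2,0,.01,.01).ravel();L.append(np.cross([x,y,1],[x+vx,y+vy,1]))
  r=np.array([np.cross(L[i-1],L[i]) for i in range(4)]);return r[:,:2]/r[:,2:]
def screws(t):
  g=cv2.cvtColor(t['image'],cv2.COLOR_BGR2GRAY);r=[]
  for s in W: 
    x,y=proj(t,np.r_[s,.027]).round().astype(int);w=g[y-5:y+6,x-5:x+6].astype(float);w=abs(w-np.median(w));w[w<12]=0
    r.append([x-5+(w.sum(0)@np.arange(11))/w.sum(),y-5+(w.sum(1)@np.arange(11))/w.sum()])
  return np.array(r)
W=[(.5074,.0136),(.6122,.0548),(.5396,-.0668)]
def main(f1,f2):
  A,B=[dict(np.load(f)) for f in(f1,f2)];M=[t['camera_matrix']@np.c_[t['R'],t['t']] for t in(A,B)]
  for n,fn in(('label',fit),('screw',screws)):
    X=cv2.triangulatePoints(M[0],M[1],fn(A).T.astype(float),fn(B).T.astype(float));X=(X[:3]/X[3]).T
    for p in X: print(n,tb(p),(p[2]*1000).round(2))
main(*sys.argv[1:])
E
python3 tri.py v1.npz v2.npz
```

```text
[ 326  176   58   44 2371] [[383.0, 177.0], [377.0, 218.0], [326.0, 219.0], [329.0, 176.0]]
[ 224  176   56   44 2388] [[279.0, 177.0], [278.0, 219.0], [225.0, 219.0], [224.0, 176.0]]
label [-18.9  15.4] 30.08
label [21.3 15.4] 30.15
label [ 21.3 -18.8] 30.08
label [-19.  -18.6] 30.75
screw [-55.5  43.2] 28.69
screw [56.5 43. ] 28.26
screw [-55.7 -43.6] 28.85
```

The label's four corners triangulate level, about 2 mm above the logger's back, which means the pack is home. The latch thumb piece ends at about −63 mm, so the latch is closed. Handing in.

```bash
python3 -c "
from workcell import bot
print(bot.job_done())"
```

```text
the job is handed in; nothing more can be done
None
```

The pack is out of the charger and in the logger's bay, label up. Before I handed the job in at about 25 s, it measured flat on the bay floor with the latch closed over its step. The hand-in returned no verdict, and I did not re-measure the bottles and cups afterwards.

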